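# Stand the round-bottomed vase in its tray ring and park it under the packing shelf

## Robot

A 6-joint arm with a two-finger parallel gripper is mounted at the origin on the work surface. World frame = base frame: x ahead of the robot, y to its left, z up, the work surface at z = 0. Lengths are in m, angles in rad, forces in N, time in s.
With the tool pointing down it reaches from about 0.35 to 0.775 m from the base axis. Payload 7.3 kg.
Tool frame: the origin (TCP) lies midway between the tips of the shut fingers; the grasp point (between the pads) lies 19 mm behind it (robot.tcp_to_grasp is the distance from the TCP to the grasp point, in m); z points along the fingers, y is the direction in which the jaws open and shut (so a half turn about z gives the same grasp; the last joint's range is limited). The gripper opens to 92 mm and grips with 3 to 60 N. Pads are 19 mm wide; open, the fingers measure 130 mm over their backs; the gripper's body (75 mm by 190 mm) begins 47 mm behind the grasp point.
Start: joints at [1.045, 0.342, 1.524, -0, 1.275, -0.146], TCP at [0.195, 0.488, 0.227] pointing down, gripper open.
Joint ranges: [-2.53, 2.53], [-0.77, 2.02], [0.04, 2.7], [-1, 4.14], [0.28, 2.66], [-3.11, 3.11]. Speed limits (rad/s): [2.57, 2.57, 3.14, 3.14, 3.14, 3.14].

## Interface

Orientations are given as [roll, pitch, yaw] about the fixed x, y, z axes, in that order (R = Rz(yaw) Ry(pitch) Rx(roll)).
In Python, from cell import status, read_camera, camera_info, ticket, robot gives the robot as it stands.
- The arm moves only by the tool jog_arm, never from a script. Its argument "plan" is a list that holds one entry, the list of rows, each a list of 7 numbers: the shift along the tool's x, y, z each as a share of 0.05 m, from -1 to 1, then the turn, a rotation vector about the tool's x, y, z each as a share of 0.15 rad, from -1 to 1, then the opening, from 0 (shut) to 1 (fully open). In form: [[[x, y, z, wx, wy, wz, hand], ...]]. A call has 1 to 20 rows; each row shifts and turns the commanded pose from where the row before left it, along the tool's axes as they then stand; what a row does not reach is not made up. A row lasts 1/8 s, in which the tool goes at most 62.5 mm and 10.7 degrees, less where a joint would pass 70% of its speed; a pose out of reach is approached as far as the arm can. A call with a number of a shift or a turn outside -1 to 1 is refused whole. A call with a gripper value outside its range is refused whole. The fingers move at their own pace and stop on an object; "squeeze" is the grip in N (left out, the last holds). Time passes only in rows, so rows that do not move let the fingers close. It gives the time, the measured TCP pose, the force and the opening at its end, in the units of the state.
- status.observe(): the state, without advancing time (a new reading comes with each control period).
- read_camera(name): name is "side" or "top" or "wrist"; returns (picture, depth): 480x640x3 uint8, red, green, blue; 480x640 float32, m along the optical axis (not along the pixel's ray), 0 where there is no reading.
- camera_info(name): a dict with "mtx" (3x3 intrinsics, pixels), "world_to_cam" (4x4, takes a point from world to camera coordinates). Camera axes: x right, y down, z forward; pixel columns grow to the right and rows downward; lengths in m; the calibration is good to about 2 mm. A picture is of the moment at which its call begins: read the wrist's pose just before it. camera_info takes no time and is no camera call; for the wrist camera it gives the pose at the moment of the call.
- ticket.hand_in(): hands the job in, once; it reports no verdict.
The state is a dict: "time": time; "qpos": joint angles; "qvel": joint speeds; "joint_efforts": joint torques, N m; "tool_pos": TCP position; "tool_rot": TCP orientation; "contact_force": force on the tool from outside, world axes, zero at the start; "torque": the same for the moment, N m; "opening": finger opening in m.
Only numpy, scipy, OpenCV 4.12 (cv2) and the standard library are available. Lean on these libraries where they do the work, as an engineer would, in place of code of your own. Each camera call takes 0.05 s, during which the arm holds its last target.

## Task

Take the round-bottomed vase out of its foam cradle and stand it upright in the ring of the wooden tray, setting it down gently and letting go while the tray is still out in front of the shelf. Then slide the tray along the bench, in under the packing shelf between its legs, until it is fully home and square against the stop bar at the back, with the vase still upright and never touching the shelf. Leave the planter, the foam box and the roll of tape where they are.

Things in the scene. Friction and masses are not known exactly. Their poses are not given: they have to be found in the camera images.
- vase: Glazed ceramic vase, 135 mm tall, 0.35 kg, round about its z axis, which points to the mouth; origin at the lowest point of its bottom, a ball of radius 40 mm without a flat foot. It starts in the foam cradle leaning about 36 degrees from upright, mouth towards the cradle's +x (away from the robot), and lifts straight up and out. It is bottom-heavy, so it may swing in the grip.
- vase_belly (a point): Centre of the vase's ball-shaped bottom, 40 mm up its axis. When the vase sits in the ring this point is 28 mm above the ring's top edge.
- vase_neck (a point): Point on the vase's axis 112 mm up, in the middle of the straight neck, 32 mm in diameter from 87 mm up to the mouth.
- cradle: Fixed white polystyrene cradle, 150 x 120 mm: 20 mm base, walls to 49 mm round the vase's bottom and, on its +x side, two prongs under the neck (48 mm over both, tops 86 mm up). Origin at bench level under the centre of the vase's bottom; z up, +x away from the robot within 25 degrees. Stands left or right of the tray.
- tray: Loose low wooden tray: board 220 (x) x 120 (y) x 12 mm, 0.45 kg, origin at the centre of its underside, z up, +x towards the shelf. On it stand a ring support (towards +x) and an upright grip (towards -x). It slides flat on the bench.
- ring (a point): Centre of the ring support's top edge, 50 mm towards the tray's +x from its origin and 37 mm above its underside. Ring: inner diameter 56 mm, outer 76 mm, 25 mm high, open at the top; the vase's round bottom sits on its upper inner edge, sinking 11 mm below it.
- grip (a point): In the tray's upright grip, a plate 14 mm thick (x), 70 mm wide (y), from 12 to 57 mm above the bench; this point is 95 mm towards the tray's -x from its origin and 40 mm above the bench.
- shelf: Fixed plywood shelf on four steel legs (240 mm free between them), 160 mm deep (x), 290 mm wide, underside 190 mm, top 208 mm above the bench. Origin on the bench under the middle of its front edge; x runs inwards, z up. Front face of the stop bar (25 mm high, across the back): x = 125 mm; with the tray home its origin is at x = 15 mm and its grip 80 mm out in front of the edge.
- planter: Bystander: round three-footed glazed pot, 124 mm in diameter, 85 mm high, on the other side of the tray from the cradle. Origin at the centre of its underside.
- foam_box: Bystander: closed white polystyrene box with a tape band, 160 x 120 x 110 mm. Origin at the centre of its underside.
- tape_roll: Bystander: roll of packing tape lying flat, 110 mm in diameter, 48 mm high. Origin at the centre of its underside.

How it is judged:
On the way, in this order (a step that is already met when the one before it is completed fails the run):
1. the vase stands upright (within 10 degrees) in the ring, let go, while the tray is still at least 80 mm short of the stop (horizontal distance between vase_belly and ring below 0.005 m and z of vase_belly in the frame of ring between 0.023 and 0.034 m and angle between vase's own z axis and vertical below 0.175 rad and contact force between the fingers and vase below 0.05 N and x of tray in the frame of shelf below -0.065 m), for 0.3 s.
2. the tray is home under the shelf, against the stop, with the vase upright in the ring (horizontal distance between vase_belly and ring below 0.005 m and z of vase_belly in the frame of ring between 0.023 and 0.034 m and angle between vase's own z axis and vertical below 0.175 rad and x of tray in the frame of shelf above 0.007 m and y of tray in the frame of shelf between -0.06 and 0.06 m and angle between the x axis of tray and the x axis of shelf, either way round below 0.122 rad and angle between tray's own z axis and vertical below 0.05 rad), for 0.2 s.
At the end, for the whole second after the job is handed in: The vase sits in the ring (ball centre within 5 mm of its centre line, 23 to 34 mm above its top), upright within 10 degrees; the tray lies flat between the shelf legs, front edge within 8 mm of the stop bar and square to it within 7 degrees; both at rest (all of step 2 and linear speed of each of vase, tray below 0.02 m/s); the robot touches nothing.
It fails at once if the vase touches the shelf, its legs or its stop bar (contact force between vase and shelf above 0.3 N).
It fails at once if the vase is dropped into the ring (faster than 0.4 m/s close above it, as after a fall of some 8 mm) or pressed or knocked into the tray with over 40 N (contact force between vase and tray above 40 N or (linear speed of vase above 0.4 m/s and horizontal distance between vase_belly and ring below 0.03 m and z of vase_belly in the frame of ring below 0.06 m)).
It fails at once if the tray is lifted more than 20 mm instead of slid (height (world z) of tray above 0.02 m).
It fails at once if the planter, the foam box or the roll of tape is moved more than 30 mm (distance of any of planter, foam_box, tape_roll from where it was at the start of the episode above 0.03 m).
It also fails if it takes over 62 s, if anything falls off the work surface, if the arm or the gripper's body presses on something with over 40 N, if the wrist force passes 120 N, or if a joint passes its speed limit or range.

## Working session

There is one attempt and no reset: what is moved stays moved. The work goes in short steps, Python scripts to look and compute and a tool call to move; the robot and the scene stay as the last step left them, time stands still between calls to the robot, and variables do not carry over. Pictures are saved under pics/ and viewed, and the job is handed in when it is done.

Besides the shell and the picture viewer there is one more tool, called after "Request:" as name(argument=value, ...), one argument or row to a line, values as JSON. jog_arm: Moves the arm, as the interface text tells. Its arguments: {"type":"object","properties":{"plan":{"type":"array"},"squeeze":{"type":"number"}},"required":["plan"]}

```bash
mkdir -p pics; ls; python3 - <<'E'
from cell import status, read_camera, camera_info, ticket, robot
import cv2,numpy as np
s=status.observe(); print(s['time'],s['tool_pos'],s['tool_rot'],s['opening'])
print(robot, robot.tcp_to_grasp)
for n in ['top','side']:
    im,d=read_camera(n); cv2.imwrite(f'pics/{n}0.png',im[:,:,::-1]); np.savez(f'{n}0.npz',im=im,d=d)
    print(n,camera_info(n))
E
```

```text
pics
0.0 [0.19440987 0.48724955 0.2260591 ] [-3.14009297e+00 -2.35570821e-04  2.76180953e+00] 0.09179970604110899
<Robot object at 0x7f605fbbfa10> 0.0188
top {'mtx': array([[525.83001057,   0.        , 313.9307913 ],
       [  0.        , 525.83001057, 238.79582374],
       [  0.        ,   0.        ,   1.        ]]), 'world_to_cam': array([[-0.02092692, -0.99970348, -0.01245083,  0.02722477],
       [-0.99222698,  0.02229519, -0.12242772,  0.58042428],
       [ 0.12266901,  0.00979201, -0.99239933,  1.09356047],
       [ 0.        ,  0.        ,  0.        ,  1.        ]])}
side {'mtx': array([[568.39222471,   0.        , 307.96648331],
       [  0.        , 568.39222471, 243.98163946],
       [  0.        ,   0.        ,   1.        ]]), 'world_to_cam': array([[ 0.95441595, -0.29769016,  0.0216969 , -0.53434806],
       [-0.1723734 , -0.60906557, -0.77416183,  0.1719032 ],
       [ 0.2436752 ,  0.73513244, -0.63261576,  1.29663033],
       [ 0.        ,  0.        ,  0.        ,  1.        ]])}
```

View pics/top0.png

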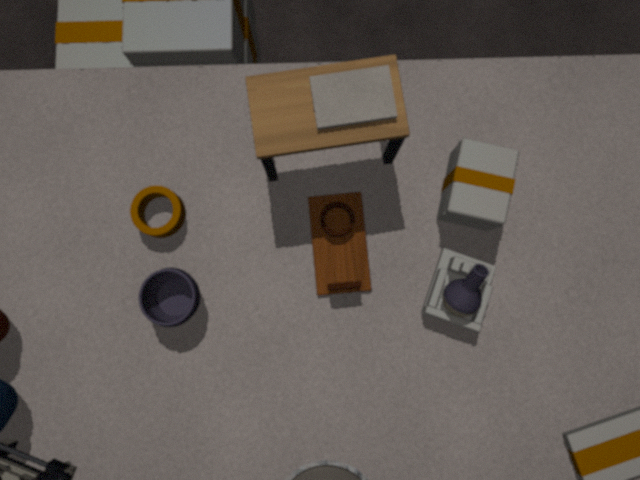

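View pics/side0.png

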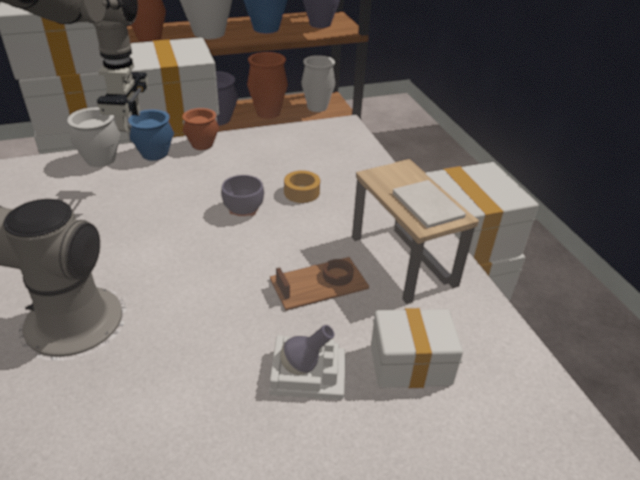

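The top view shows the tray (310–368, 192–295) with the ring at (338,220) and the shelf above it. The cradle and vase are at right (460,290), with the foam box at (480,182), the planter at (170,297) and the tape at (157,211). Next I measure them.

```bash
cat > h.py <<'E'
import numpy as np,cv2
from cell import status, read_camera, camera_info, ticket, robot
from scipy.spatial.transform import Rotation as Rn
def ray(info,u,v):
    M=info['mtx'];T=info['world_to_cam'];R=T[:3,:3];t=T[:3,3]
    d=np.stack([(np.asarray(u)-M[0,2])/M[0,0],(np.asarray(v)-M[1,2])/M[1,1],np.ones(np.shape(u))],-1)
    return -R.T@t, d@R
def onplane(info,u,v,z):
    c,d=ray(info,u,v); return c+d*((z-c[2])/d[...,2])[...,None]
def cloud(info,dep):
    v,u=np.mgrid[:480,:640]; c,d=ray(info,u,v); P=c+d*dep[...,None]; P[dep==0]=np.nan; return P
def proj(info,p):
    p=np.atleast_2d(p);T=info['world_to_cam'];q=p@T[:3,:3].T+T[:3,3];return np.c_[q[:,0]/q[:,2]*info['mtx'][0,0]+info['mtx'][0,2],q[:,1]/q[:,2]*info['mtx'][1,1]+info['mtx'][1,2]]
E
python3 - <<'E'
from h import *
I=camera_info('top');a=np.load('top0.npz');im,d=a['im'],a['d'];P=cloud(I,d)
for (u,v) in [(300,400),(338,220),(340,250),(345,282),(285,120),(480,160),(460,290),(480,272),(432,290),(170,297)]:
    print((u,v),im[v,u],P[v,u].round(3))
hsv=cv2.cvtColor(im,cv2.COLOR_RGB2HSV)
for (u,v) in [(318,250),(338,208),(362,250),(460,292),(480,275)]: print(hsv[v,u])
for n in ['top','side']:
    a=np.load(n+'0.npz')['im'][:,:,::-1]
    c=a[170:350,290:530] if n=='top' else a[240:400,250:480]
    cv2.imwrite(f'pics/{n}crop.png',cv2.convertScaleAbs(cv2.resize(c,None,fx=3.2,fy=3.2,interpolation=cv2.INTER_CUBIC),alpha=1.5))
E
```

```text
(300, 400) [118 111 106] [ 0.239  0.052 -0.002]
(338, 220) [54 30  6] [ 0.625 -0.039  0.008]
(340, 250) [99 62 29] [ 0.558 -0.042  0.008]
(345, 282) [63 37 18] [ 0.486 -0.049  0.053]
(285, 120) [128  99  64] [0.787 0.063 0.203]
(480, 160) [123 121 117] [ 0.725 -0.327  0.111]
(460, 290) [59 53 66] [ 0.464 -0.276  0.097]
(480, 272) [40 39 51] [ 0.498 -0.311  0.118]
(432, 290) [80 76 76] [ 0.466 -0.232  0.042]
(170, 297) [55 49 60] [0.463 0.328 0.02 ]
[ 14 194  92]
[ 15 226  44]
[ 14 191  84]
[123  38  67]
[120  32  55]
```

View pics/topcrop.png

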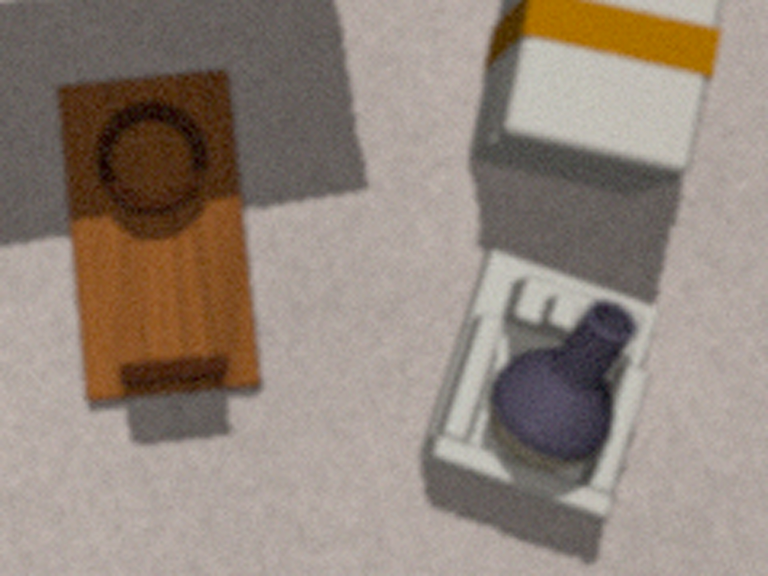

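View pics/sidecrop.png

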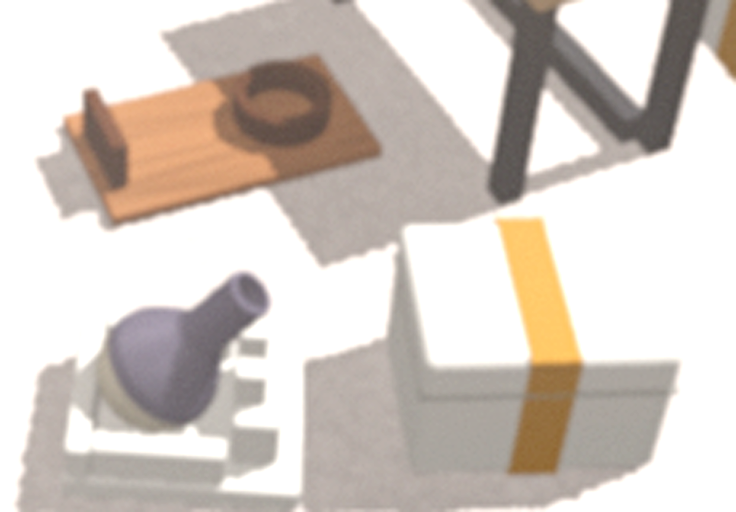

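The crops show the vase leaning up and right in the cradle, its mouth at roughly top px (480,272). The tray's ring and grip are clear and the shelf front is just behind. Now the numeric measurements.

```bash
python3 - <<'E'
from h import *
from scipy.optimize import least_squares
def vase(n,roi):
    I=camera_info(n);a=np.load(n+'0.npz');im,d=a['im'],a['d'];P=cloud(I,d)
    hsv=cv2.cvtColor(im,cv2.COLOR_RGB2HSV)
    m=((hsv[...,0]>112)&(hsv[...,0]<150)&(hsv[...,1]>22)).astype(np.uint8)
    r=np.zeros_like(m);r[roi[0]:roi[1],roi[2]:roi[3]]=1;m&=r
    m=cv2.morphologyEx(m,cv2.MORPH_OPEN,np.ones((3,3)))
    m=cv2.erode(m,np.ones((3,3)))
    Q=P[m>0];Q=Q[~np.isnan(Q[:,0])];print(n,len(Q),Q.min(0).round(3),Q.max(0).round(3));return Q
Q=[vase('top',(255,325,435,495)),vase('side',(310,385,270,340))]
for q in Q+[np.vstack(Q)]:
    # fixed-radius sphere for low part
    z=q[q[:,2]>0.05]
    c=np.array([.46,-.28,.06])
    for k in range(8):
        e=np.linalg.norm(z-c,axis=1); s=z[(abs(e-.04)<.006)]
        c=least_squares(lambda c:np.linalg.norm(s-c,axis=1)-.04,c,loss='soft_l1',f_scale=.002).x
    # neck: points >52mm from c
    nk=z[(np.linalg.norm(z-c,axis=1)>.055)&(np.linalg.norm(z-c,axis=1)<.09)]
    def res(p):
        a=np.array([np.sin(p[0])*np.cos(p[1]),np.sin(p[0])*np.sin(p[1]),np.cos(p[0])])
        v=nk-c;return np.linalg.norm(np.cross(v,a),axis=1)-.016
    p=least_squares(res,[.6,-.2],loss='soft_l1',f_scale=.002).x
    print('belly',c.round(4),len(s),'tilt/az deg',np.degrees(p).round(1),len(nk),'rms',np.sqrt(np.mean(res(p)**2)).round(4))
# tray, shelf, ring from top
I=camera_info('top');a=np.load('top0.npz');im,d=a['im'],a['d'];P=cloud(I,d)
hsv=cv2.cvtColor(im,cv2.COLOR_RGB2HSV)
m=((hsv[...,0]<22)&(hsv[...,1]>150)).astype(np.uint8);r=np.zeros_like(m);r[160:310,295:385]=1;m&=r
c=max(cv2.findContours(m,0,2)[0],key=cv2.contourArea);rc=cv2.boxPoints(cv2.minAreaRect(c));print(rc)
print('tray corners z12',onplane(I,rc[:,0],rc[:,1],.012).round(3)[:,:2].tolist())
# shelf
z=P[...,2];m=((z>.19)&(z<.23)&(P[...,0]>.6)).astype(np.uint8);r=np.zeros_like(m);r[40:180,220:430]=1;m&=r
c=max(cv2.findContours(m,0,2)[0],key=cv2.contourArea);rc=cv2.boxPoints(cv2.minAreaRect(c));w=onplane(I,rc[:,0],rc[:,1],.208);print('shelf',rc.round(1).tolist(),w.round(3)[:,:2].tolist(),[np.linalg.norm(w[i]-w[i-1]).round(3) for i in range(4)])
E
```

```text
top 785 [ 0.422 -0.318  0.072] [ 0.509 -0.252  0.148]Traceback (most recent call last):
  File "<stdin>", line 11, in <module>
  File "<stdin>", line 10, in vase
    return umr_minimum(a, axis, None, out, keepdims, initial, where)
ValueError: zero-size array to reduction operation minimum which has no identity
```

```bash
cat > m.py <<'E'
from h import *
from scipy.optimize import least_squares
def vase(n,roi):
    I=camera_info(n);a=np.load(n+'0.npz');im,d=a['im'],a['d'];P=cloud(I,d)
    hsv=cv2.cvtColor(im,cv2.COLOR_RGB2HSV)
    if n=='side': print(hsv[350,305],hsv[355,295],hsv[340,320],im[350,305],P[350,305])
    m=((hsv[...,0]>112)&(hsv[...,0]<160)&(hsv[...,1]>(22 if n=='top' else 25))).astype(np.uint8)
    r=np.zeros_like(m);r[roi[0]:roi[1],roi[2]:roi[3]]=1;m&=r
    m=cv2.morphologyEx(m,cv2.MORPH_OPEN,np.ones((3,3)))
    m=cv2.erode(m,np.ones((3,3)))
    Q=P[m>0];Q=Q[~np.isnan(Q[:,0])];print(n,len(Q));return Q
Q=[vase('top',(255,325,435,495)),vase('side',(310,385,270,340))]
for q in Q+[np.vstack(Q)]:
    z=q[q[:,2]>0.05]
    if len(z)<50: continue
    c=np.array([.46,-.28,.06])
    for k in range(8):
        e=np.linalg.norm(z-c,axis=1); s=z[(abs(e-.04)<.006)]
        c=least_squares(lambda c:np.linalg.norm(s-c,axis=1)-.04,c,loss='soft_l1',f_scale=.002).x
    r=np.linalg.norm(z-c,axis=1)
    nk=z[(r>.055)&(r<.09)]
    def res(p):
        a=np.array([np.sin(p[0])*np.cos(p[1]),np.sin(p[0])*np.sin(p[1]),np.cos(p[0])])
        v=nk-c;return np.linalg.norm(np.cross(v,a),axis=1)-.016
    p=least_squares(res,[.6,-.2],loss='soft_l1',f_scale=.002).x
    print('belly',c.round(4),len(s),'tilt/az deg',np.degrees(p).round(1),len(nk),'rms',np.sqrt(np.mean(res(p)**2)).round(4))
I=camera_info('top');a=np.load('top0.npz');im,d=a['im'],a['d'];P=cloud(I,d)
hsv=cv2.cvtColor(im,cv2.COLOR_RGB2HSV)
m=((hsv[...,0]<22)&(hsv[...,1]>150)).astype(np.uint8);r=np.zeros_like(m);r[160:310,295:385]=1;m&=r
c=max(cv2.findContours(m,0,2)[0],key=cv2.contourArea);rc=cv2.boxPoints(cv2.minAreaRect(c))
w=onplane(I,rc[:,0],rc[:,1],.012)
print('tray',rc.round(1).tolist(),w.round(3)[:,:2].tolist(),[np.linalg.norm(w[i]-w[i-1]).round(3) for i in range(4)])
z=P[...,2];m=((z>.19)&(z<.23)&(P[...,0]>.6)).astype(np.uint8);r=np.zeros_like(m);r[40:180,220:430]=1;m&=r
c=max(cv2.findContours(m,0,2)[0],key=cv2.contourArea);rc=cv2.boxPoints(cv2.minAreaRect(c));w=onplane(I,rc[:,0],rc[:,1],.208);print('shelf',rc.round(1).tolist(),w.round(3)[:,:2].tolist(),[np.linalg.norm(w[i]-w[i-1]).round(3) for i in range(4)])
# cloud heights around the tray: ring top points (z .03-.045), grip top
for n,roi in [('top',(185,300,305,375)),('side',(255,310,265,375))]:
    I=camera_info(n);a=np.load(n+'0.npz');P=cloud(I,a['d']);q=P[roi[0]:roi[1],roi[2]:roi[3]].reshape(-1,3)
    rt=q[(q[:,2]>.03)&(q[:,2]<.042)&(q[:,0]>.58)&(q[:,0]<.68)]
    (cx,cy),rad=cv2.minEnclosingCircle(rt[:,:2].astype(np.float32)); print(n,'ring',len(rt),round(cx,4),round(cy,4),round(rad,4))
    f=least_squares(lambda p:np.hypot(rt[:,0]-p[0],rt[:,1]-p[1])-.033,[cx,cy],loss='soft_l1',f_scale=.003).x;print(f.round(4))
    g=q[(q[:,2]>.05)&(q[:,2]<.065)&(q[:,0]<.54)];print('grip',len(g),g.mean(0).round(4),g.min(0).round(3),g.max(0).round(3))
E
python3 m.py
```

```text
top 834
[140  17  91] [143  23 100] [145  20  76] [89 85 91] [ 0.45489125 -0.31001983  0.0949414 ]
side 0
belly [ 0.4546 -0.2902  0.0611] 635 tilt/az deg [ 34.  -14.6] 129 rms 0.0023
belly [ 0.4546 -0.2902  0.0611] 635 tilt/az deg [ 34.  -14.6] 129 rms 0.0023
tray [[308.0, 197.10000610351562], [360.3999938964844, 191.89999389648438], [370.1000061035156, 289.5], [317.79998779296875, 294.70001220703125]] [[0.677, 0.026], [0.686, -0.09], [0.471, -0.105], [0.462, 0.009]] [np.float64(0.216), np.float64(0.117), np.float64(0.216), np.float64(0.114)]
shelf [[243.60000610351562, 75.9000015258789], [397.20001220703125, 53.20000076293945], [409.5, 136.1999969482422], [255.89999389648438, 159.0]] [[0.873, 0.14], [0.911, -0.152], [0.748, -0.169], [0.711, 0.117]] [np.float64(0.164), np.float64(0.294), np.float64(0.164), np.float64(0.288)]
top ring 445 0.6253 -0.0356 0.0382
[ 0.6247 -0.0352]
grip 221 [ 0.4805 -0.0456  0.0556] [ 0.472 -0.08   0.051] [ 0.488 -0.011  0.062]
side ring 322 0.6245 -0.0376 0.0408
[ 0.6225 -0.0393]
grip 138 [ 0.478  -0.0517  0.0559] [ 0.47  -0.083  0.05 ] [ 0.488 -0.01   0.062]
```

Measurements agree: ring to grip is 145 mm (expected 145), the shelf is 0.29×0.16 m, and the vase tilts about 35° at azimuth −14.6°. I'll write a row-planning helper next.

```bash
cat >> h.py <<'E'
def rpy(r): return Rn.from_euler('xyz',r)
def plan(p0,R0,p1,R1,n,hand):
    """straight-line rows, rounded; prints rows and resulting end"""
    p=np.array(p0,float);R=R0;rows=[]
    w=(R0.inv()*R1).as_rotvec()
    for k in range(1,n+1):
        pt=p0+(p1-p0)*k/n; Rt=R0*Rn.from_rotvec(w*k/n)
        s=(R.inv().apply(pt-p)/.05).round(2); t=((R.inv()*Rt).as_rotvec()/.15).round(2)
        if max(abs(s).max(),abs(t).max())>1: print('TOO FAST')
        p=p+R.apply(s*.05);R=R*Rn.from_rotvec(t*.15)
        rows.append([*(s+0.),*(t+0.),hand])
    print('['+','.join('['+','.join('%g'%x for x in r)+']' for r in rows)+']')
    print('end',p.round(4),R.as_euler('xyz').round(4)); return p,R
def vaseR(az,tilt):
    a=np.array([np.sin(tilt)*np.cos(az),np.sin(tilt)*np.sin(az),np.cos(tilt)])
    y=np.array([-np.sin(az),np.cos(az),0]); z=-a
    return Rn.from_matrix(np.c_[np.cross(y,z),y,z]),a
E
python3 - <<'E'
from h import *
p0=np.array([.195,.488,.227]);R0=rpy([np.pi,0,2.762])
Rg,a=vaseR(np.radians(-14.6),np.radians(35.5));c=np.array([.4546,-.2902,.0611])
print('neck',c+.072*a, 'grasp tcp',c+.072*a-.0188*a)
Rv,_=vaseR(0,0.0)
p,R=plan(p0,R0,np.array([.42,.15,.25]),Rv,9,1)
p,R=plan(p,R,c+(.072+.08)*a+np.array([0,0,.03]),Rg,11,1)
E
```

```text
neck [ 0.49506051 -0.30073917  0.11971632] grasp tcp [ 0.48449582 -0.29798728  0.10441095]
[[-0.74,-0.51,-0.05,0,0,-0.28,1],[-0.72,-0.55,-0.05,0,0,-0.28,1],[-0.7,-0.57,-0.05,0,0,-0.28,1],[-0.67,-0.6,-0.05,0,0,-0.28,1],[-0.65,-0.63,-0.06,0,0,-0.29,1],[-0.62,-0.66,-0.05,0,0,-0.28,1],[-0.59,-0.68,-0.05,0,0,-0.28,1],[-0.56,-0.71,-0.05,0,0,-0.28,1],[-0.53,-0.72,-0.05,0,0,-0.28,1]]
end [0.4199 0.1502 0.25  ] [3.1416 0.     3.1415]
[[-0.22,-0.84,0.06,-0.05,0.37,0.15,1],[-0.24,-0.84,0.05,-0.05,0.38,0.15,1],[-0.26,-0.83,0.02,-0.04,0.37,0.15,1],[-0.28,-0.82,0.01,-0.05,0.37,0.15,1],[-0.3,-0.82,-0.02,-0.05,0.38,0.15,1],[-0.31,-0.81,-0.04,-0.05,0.37,0.15,1],[-0.33,-0.81,-0.07,-0.04,0.37,0.15,1],[-0.35,-0.79,-0.09,-0.05,0.38,0.15,1],[-0.36,-0.79,-0.11,-0.05,0.37,0.14,1],[-0.36,-0.78,-0.14,-0.05,0.37,0.15,1],[-0.38,-0.77,-0.17,-0.05,0.38,0.15,1]]
end [ 0.5402 -0.3126  0.2147] [ 3.1405 -0.6199  2.8875]
```

Request:
jog_arm(
  plan=[
    [[-0.74,-0.51,-0.05,0,0,-0.28,1],[-0.72,-0.55,-0.05,0,0,-0.28,1],[-0.7,-0.57,-0.05,0,0,-0.28,1],[-0.67,-0.6,-0.05,0,0,-0.28,1],[-0.65,-0.63,-0.06,0,0,-0.29,1],[-0.62,-0.66,-0.05,0,0,-0.28,1],[-0.59,-0.68,-0.05,0,0,-0.28,1],[-0.56,-0.71,-0.05,0,0,-0.28,1],[-0.53,-0.72,-0.05,0,0,-0.28,1],[-0.22,-0.84,0.06,-0.05,0.37,0.15,1],[-0.24,-0.84,0.05,-0.05,0.38,0.15,1],[-0.26,-0.83,0.02,-0.04,0.37,0.15,1],[-0.28,-0.82,0.01,-0.05,0.37,0.15,1],[-0.3,-0.82,-0.02,-0.05,0.38,0.15,1],[-0.31,-0.81,-0.04,-0.05,0.37,0.15,1],[-0.33,-0.81,-0.07,-0.04,0.37,0.15,1],[-0.35,-0.79,-0.09,-0.05,0.38,0.15,1],[-0.36,-0.79,-0.11,-0.05,0.37,0.14,1],[-0.36,-0.78,-0.14,-0.05,0.37,0.15,1],[-0.38,-0.77,-0.17,-0.05,0.38,0.15,1]],
  ],
)

```text
time: 2.6
tool_pos: [0.5397, -0.3143, 0.2141]
tool_rot: [3.14, -0.622, 2.886]
contact_force: [0.1, -0.6, 0.2]
opening: 0.092
```

Request:
jog_arm(
  plan=[
    [[0,0,0,0,0,0,1],[0,0,0,0,0,0,1]],
  ],
)

```text
time: 2.85
tool_pos: [0.5395, -0.3126, 0.2136]
tool_rot: [3.139, -0.621, 2.888]
contact_force: [0.0, 1.0, 0.4]
opening: 0.0919
```

```bash
python3 - <<'E'
from h import *
s=status.observe(); print(s)
I=camera_info('wrist');im,d=read_camera('wrist'); cv2.imwrite('pics/w1.png',im[:,:,::-1]); np.savez('w1.npz',im=im,d=d,M=I['mtx'],T=I['world_to_cam'])
c=np.array([.4546,-.2902,.0611]);Rg,a=vaseR(np.radians(-14.6),np.radians(35.5))
print(proj(I,[c,c+.072*a,c+.095*a]))
E
```

```text
{'time': 2.85, 'qpos': array([-0.55944861,  0.9753978 ,  0.56403441, -0.21426788,  2.19072905,
       -1.94787382]), 'qvel': array([ 0.01984563, -0.0586933 ,  0.0141873 , -0.00114593,  0.00280526,
        0.00064314]), 'joint_efforts': array([-1.51996493e+00, -6.69579220e+01, -2.37872046e+01, -9.20444783e-01,
        2.46548563e+00,  9.59870842e-03]), 'tool_pos': array([ 0.53951672, -0.31264362,  0.21358117]), 'tool_rot': array([ 3.13921802, -0.62127797,  2.88811094]), 'contact_force': array([0.00815694, 0.96388605, 0.41702245]), 'torque': array([-0.02955427, -0.33477058, -0.01390378]), 'opening': 0.09190404934933911}
[[316.55317036 234.60724034]
 [316.89784167 260.53543534]
 [317.04689534 271.7481254 ]]
```

View pics/w1.png

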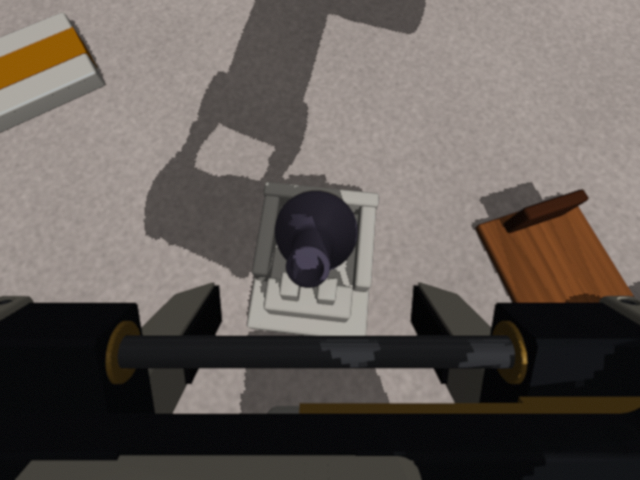

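The wrist view has the belly at (316,232) as predicted. The mouth is at (306,265), about 10 px left of the prediction, so the azimuth needs correcting. I'll refit from the wrist depth.

```bash
cat > f.py <<'E'
from h import *
from scipy.optimize import least_squares
def fit(I,im,d,roi):
    P=cloud(I,d);q=P[roi[0]:roi[1],roi[2]:roi[3]].reshape(-1,3)
    dark=im[roi[0]:roi[1],roi[2]:roi[3]].max(-1).reshape(-1)<95
    hs=cv2.cvtColor(im,cv2.COLOR_RGB2HSV)[roi[0]:roi[1],roi[2]:roi[3]].reshape(-1,3)
    q=q[(hs[:,0]>108)&(hs[:,0]<160)&(hs[:,1]>30)&(q[:,2]>.045)]; q=q[~np.isnan(q[:,0])]
    c=np.array([.4546,-.2902,.0611])
    for k in range(10):
        e=np.linalg.norm(q-c,axis=1); s=q[abs(e-.04)<(.008 if k<4 else .004)]
        c=least_squares(lambda c:np.linalg.norm(s-c,axis=1)-.04,c,loss='soft_l1',f_scale=.002).x
    r=np.linalg.norm(q-c,axis=1); nk=q[(r>.055)&(r<.1)]
    def res(p):
        a=np.array([np.sin(p[0])*np.cos(p[1]),np.sin(p[0])*np.sin(p[1]),np.cos(p[0])])
        return np.linalg.norm(np.cross(nk-c,a),axis=1)-.016
    p=least_squares(res,[.6,-.2],loss='soft_l1',f_scale=.002).x
    print('belly',c.round(4),len(s),'tilt/az',np.degrees(p).round(1),len(nk),'far',r.max().round(3),'zmax',q[:,2].max().round(3))
E
python3 - <<'E'
from f import *
a=np.load('w1.npz');I={'mtx':a['M'],'world_to_cam':a['T']};im,d=a['im'],a['d']
fit(I,im,d,(185,290,265,365))
P=cloud(I,d)
print(P[265,306],P[232,316],P[400,20])
# mouth ray at z: mouth centre z=.061+.095*cos36=.138
print('mouth',onplane(I,306,265,.138))
for z,pts in [(.049,[(265,187),(378,197)])]: 
    for u,v in pts: print(P[v+2,u-3 if u>300 else u+3])
e=onplane(I,np.array([250,367]),np.array([326,332]),.02);print('front base edge',e, np.linalg.norm(e[0]-e[1]))
print('prongs',P[290,290],P[292,328])
c=im[170:340,230:390][:,:,::-1];cv2.imwrite('pics/w1c.png',cv2.convertScaleAbs(cv2.resize(c,None,fx=4,fy=3.5),alpha=2))
E
```

```text
belly [ 0.4524 -0.2914  0.0612] 3272 tilt/az [ 33.6 -20.2] 1949 far 0.096 zmax 0.147
[ 0.49588489 -0.30963002  0.11776444] [ 0.47081516 -0.2951308   0.11539023] [ 0.55710706 -0.38871363  0.29774984]
mouth [ 0.50112733 -0.31046036  0.138     ]
[ 0.38917186 -0.32518211  0.04874376]
[ 0.42808897 -0.22116236  0.04924044]
front base edge [[ 0.51724756 -0.37473423  0.02      ]
 [ 0.55206742 -0.26381143  0.02      ]] 0.11625958861545496
prongs [ 0.50536598 -0.3266577   0.08612969] [ 0.51541049 -0.29630083  0.08830479]
```

View pics/w1c.png

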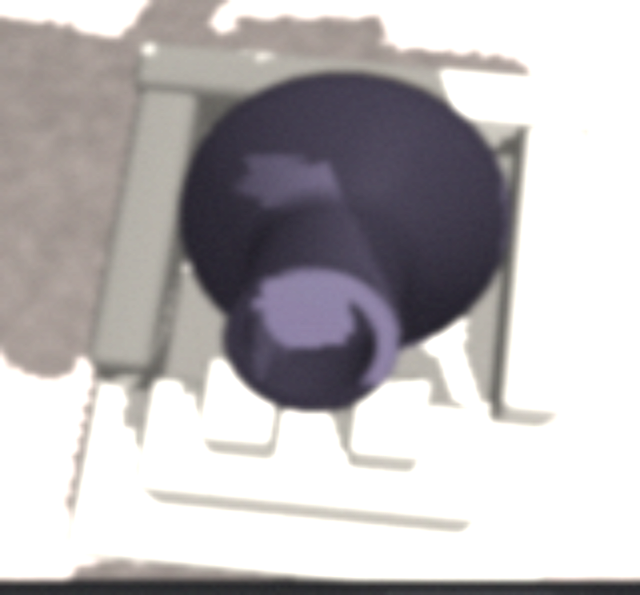

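```bash
python3 - <<'E'
from h import *
p0=np.array([.5402,-.3126,.2147]);R0=rpy([3.1405,-.6199,2.8875])
Rg,a=vaseR(np.radians(-19.5),np.radians(35));c=np.array([.453,-.291,.0612])
p,R=plan(p0,R0,c+(.055+.06)*a,Rg,4,1)
p,R=plan(p,R,c+.055*a,Rg,5,1)
print('lift world z in tool',R.inv().apply([0,0,1]))
E
```

```text
[[-0.07,-0.03,0.31,-0.08,-0.02,0.12,1],[-0.08,-0.04,0.31,-0.08,-0.01,0.11,1],[-0.07,-0.04,0.31,-0.08,-0.02,0.12,1],[-0.08,-0.04,0.31,-0.08,-0.01,0.12,1]]
end [ 0.5154 -0.3131  0.1554] [-3.1409 -0.6109  2.8012]
[[0,0,0.24,0,0,0,1],[0,0,0.24,0,0,0,1],[0,0,0.24,0,0,0,1],[0,0,0.24,0,0,0,1],[0,0,0.24,0,0,0,1]]
end [ 0.483  -0.3017  0.1063] [-3.1409 -0.6109  2.8012]
lift world z in tool [ 5.73618621e-01 -5.83278520e-04 -8.19122297e-01]
```

Request:
jog_arm(
  plan=[
    [[-0.07,-0.03,0.31,-0.08,-0.02,0.12,1],[-0.08,-0.04,0.31,-0.08,-0.01,0.11,1],[-0.07,-0.04,0.31,-0.08,-0.02,0.12,1],[-0.08,-0.04,0.31,-0.08,-0.01,0.12,1],[0,0,0.24,0,0,0,1],[0,0,0.24,0,0,0,1],[0,0,0.24,0,0,0,1],[0,0,0.24,0,0,0,1],[0,0,0.24,0,0,0,1],[0,0,0,0,0,0,1]],
  ],
)

```text
time: 4.15
tool_pos: [0.4823, -0.3008, 0.1077]
tool_rot: [-3.141, -0.61, 2.802]
contact_force: [-0.4, -0.2, 0.7]
opening: 0.0916
```

```bash
python3 - <<'E'
from h import *
print(status.observe())
for n in ['side','wrist']:
    im,d=read_camera(n); cv2.imwrite(f'pics/{n}2.png',im[:,:,::-1] if n=='wrist' else cv2.resize(im[260:400,230:420,::-1],None,fx=4,fy=4))
E
```

```text
{'time': 4.15, 'qpos': array([-0.60695451,  0.90744772,  0.99083539, -0.15820153,  1.83291239,
       -1.83334092]), 'qvel': array([-0.00282413,  0.00643008, -0.04459726, -0.00014563,  0.01855711,
       -0.00094604]), 'joint_efforts': array([-2.11759019e-01, -6.47022200e+01, -2.08027965e+01, -7.25014899e-01,
        2.44297788e+00,  3.99412250e-02]), 'tool_pos': array([ 0.48226642, -0.30079451,  0.10772044]), 'tool_rot': array([-3.14093193, -0.60983678,  2.80238911]), 'contact_force': array([-0.43943188, -0.22720755,  0.66321158]), 'torque': array([-0.11857581, -0.28912936, -0.01666908]), 'opening': 0.0915998880301978}
```

View pics/wrist2.png

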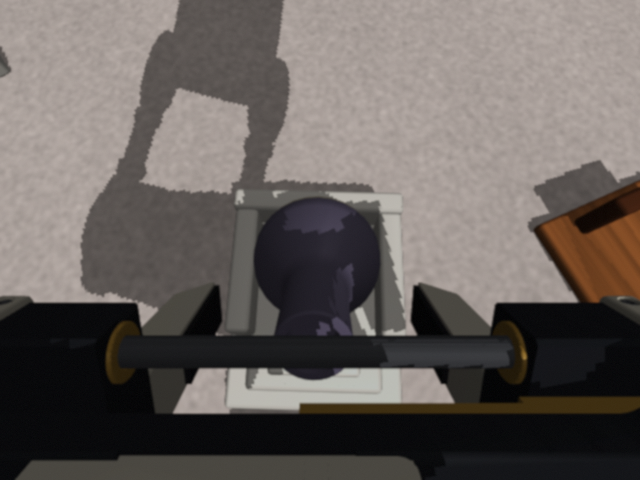

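View pics/side2.png

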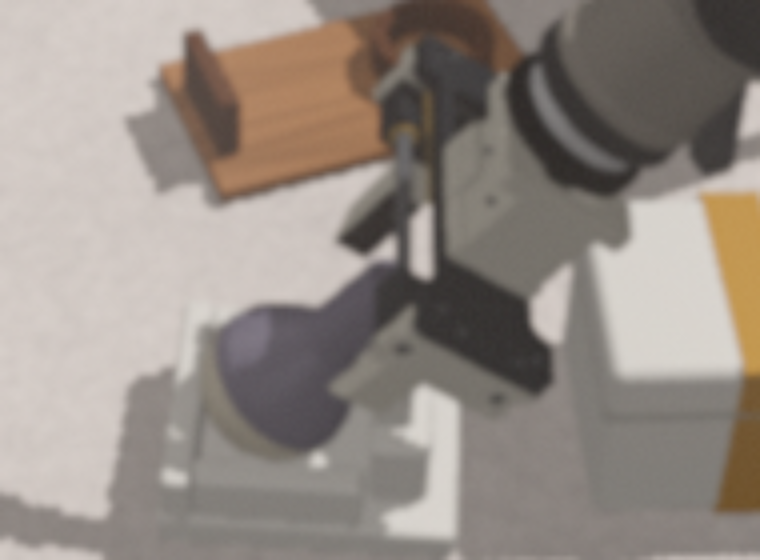

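The neck (wrist column 316) is centred between the fingers (220 and 412). The side view shows the fingertips on either side of the neck and clear of the prongs. Closing now.

Request:
jog_arm(
  plan=[
    [[0,0,0,0,0,0,0],[0,0,0,0,0,0,0],[0,0,0,0,0,0,0],[0,0,0,0,0,0,0],[0,0,0,0,0,0,0],[0,0,0,0,0,0,0],[0,0,0,0,0,0,0]],
  ],
  squeeze=40,
)

```text
time: 5.12
tool_pos: [0.4824, -0.3022, 0.106]
tool_rot: [-3.141, -0.611, 2.801]
contact_force: [-0.9, 0.1, -0.7]
opening: 0.0314
```

Request:
jog_arm(
  plan=[
    [[0.06,0,-0.08,0,0,0,0],[0.11,0,-0.16,0,0,0,0],[0.17,0,-0.25,0,0,0,0],[0.23,0,-0.33,0,0,0,0],[0.23,0,-0.33,0,0,0,0],[0.23,0,-0.33,0,0,0,0],[0.23,0,-0.33,0,0,0,0],[0.11,0,-0.16,0,0,0,0],[0,0,0,0,0,0,0]],
  ],
)

```text
time: 6.25
tool_pos: [0.4831, -0.3023, 0.2268]
tool_rot: [-3.14, -0.609, 2.801]
contact_force: [-0.2, -0.4, -2.7]
opening: 0.0314
```

```bash
python3 - <<'E'
from h import *
print(status.observe())
im,d=read_camera('side'); cv2.imwrite(f'pics/side3.png',cv2.resize(im[180:400,200:480,::-1],None,fx=2.7,fy=2.7))
E
```

```text
{'time': 6.25, 'qpos': array([-0.6082566 ,  0.82145356,  0.83820839, -0.17406069,  2.06746554,
       -1.87549766]), 'qvel': array([-0.00050928,  0.02453421,  0.02887615,  0.00243948, -0.01768583,
        0.00125393]), 'joint_efforts': array([ 3.41353814e-03, -6.68663263e+01, -2.46138811e+01, -9.58271138e-01,
        3.40732701e+00, -4.17266070e-03]), 'tool_pos': array([ 0.48307129, -0.30229318,  0.22681144]), 'tool_rot': array([-3.14048653, -0.60906216,  2.80078841]), 'contact_force': array([-0.21818256, -0.37317243, -2.68238011]), 'torque': array([-0.25138188, -0.74022971,  0.02137604]), 'opening': 0.031443283712115265}
```

View pics/side3.png

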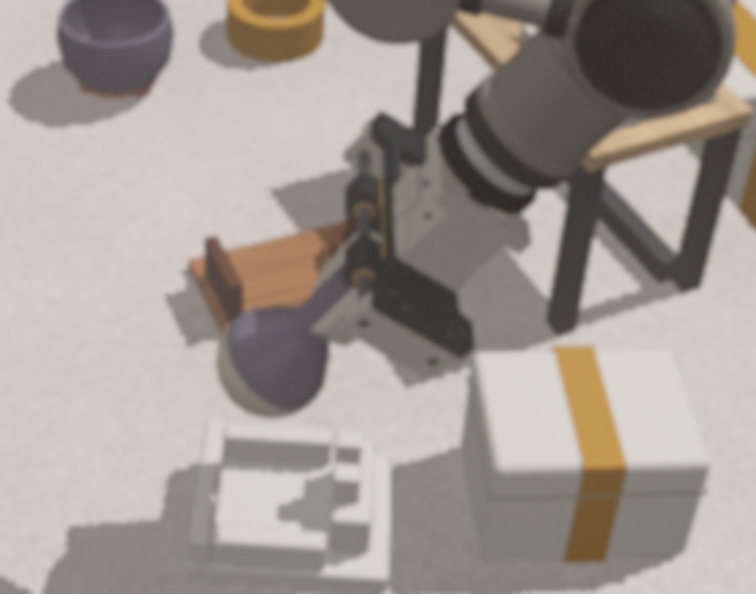

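The vase is held without swinging and clear of the cradle. Next, turn it upright and move it over the ring.

```bash
python3 - <<'E'
from h import *
p0=np.array([.483,-.3017,.2263]);R0=rpy([-3.1409,-.6109,2.8012])
Rv,_=vaseR(np.radians(4),0.)
p,R=plan(p0,R0,np.array([.55,-.18,.235]),Rn.from_rotvec((Rv*R0.inv()).as_rotvec()*.6)*R0,6,0)
p,R=plan(p,R,np.array([.6245,-.0360,.190]),Rv,8,0)
E
```

```text
[[-0.04,0.46,-0.07,0.08,-0.4,-0.26,0],[-0.07,0.45,-0.07,0.09,-0.4,-0.27,0],[-0.09,0.45,-0.07,0.08,-0.4,-0.26,0],[-0.11,0.45,-0.07,0.08,-0.41,-0.27,0],[-0.13,0.43,-0.06,0.09,-0.4,-0.26,0],[-0.16,0.44,-0.07,0.08,-0.4,-0.27,0]]
end [ 0.5501 -0.1799  0.235 ] [ 3.1108 -0.2438  3.0559]
[[-0.18,0.37,0.08,0.04,-0.2,-0.13,0],[-0.18,0.37,0.09,0.04,-0.2,-0.13,0],[-0.19,0.37,0.09,0.04,-0.2,-0.14,0],[-0.19,0.36,0.09,0.05,-0.2,-0.13,0],[-0.19,0.36,0.1,0.04,-0.2,-0.13,0],[-0.2,0.35,0.1,0.04,-0.2,-0.13,0],[-0.2,0.36,0.1,0.04,-0.21,-0.13,0],[-0.21,0.35,0.11,0.04,-0.2,-0.14,0]]
end [ 0.6245 -0.0359  0.1901] [ 3.1415e+00  6.0000e-04 -3.0713e+00]
```

Request:
jog_arm(
  plan=[
    [[-0.04,0.46,-0.07,0.08,-0.4,-0.26,0],[-0.07,0.45,-0.07,0.09,-0.4,-0.27,0],[-0.09,0.45,-0.07,0.08,-0.4,-0.26,0],[-0.11,0.45,-0.07,0.08,-0.41,-0.27,0],[-0.13,0.43,-0.06,0.09,-0.4,-0.26,0],[-0.16,0.44,-0.07,0.08,-0.4,-0.27,0],[-0.18,0.37,0.08,0.04,-0.2,-0.13,0],[-0.18,0.37,0.09,0.04,-0.2,-0.13,0],[-0.19,0.37,0.09,0.04,-0.2,-0.14,0],[-0.19,0.36,0.09,0.05,-0.2,-0.13,0],[-0.19,0.36,0.1,0.04,-0.2,-0.13,0],[-0.2,0.35,0.1,0.04,-0.2,-0.13,0],[-0.2,0.36,0.1,0.04,-0.21,-0.13,0],[-0.21,0.35,0.11,0.04,-0.2,-0.14,0],[0,0,0,0,0,0,0],[0,0,0,0,0,0,0],[0,0,0,0,0,0,0]],
  ],
)

```text
time: 8.43
tool_pos: [0.6242, -0.0372, 0.1898]
tool_rot: [-3.142, 0.0, -3.073]
contact_force: [1.2, -0.5, -2.9]
opening: 0.0313
```

```bash
python3 - <<'E'
from h import *
print(status.observe())
for n in ['side','wrist','top']:
    I=camera_info(n)
    im,d=read_camera(n); cv2.imwrite(f'pics/{n}4.png',im[:,:,::-1] if n=='wrist' else cv2.resize(im[130:330,220:480,::-1],None,fx=3,fy=3));np.savez(f'{n}4.npz',im=im,d=d,M=I['mtx'],T=I['world_to_cam'])
    print(n,proj(I,[[.6245,-.036,.135],[.6247,-.0355,.037]]))
E
```

```text
{'time': 8.425, 'qpos': array([-1.82065024e-01,  5.55121170e-01,  1.28315671e+00, -2.99725854e-05,
        1.30329965e+00, -1.82188983e+00]), 'qvel': array([ 4.31367515e-05, -2.92852325e-03, -1.90104277e-03,  4.09242105e-03,
       -4.60478764e-03, -8.86296901e-05]), 'joint_efforts': array([ 2.56314464e-01, -5.56739974e+01, -2.56153017e+01, -4.17136273e-02,
        9.60594113e-02, -9.88705942e-04]), 'tool_pos': array([ 0.62418073, -0.03723938,  0.18983027]), 'tool_rot': array([-3.14156089e+00,  7.47103115e-06, -3.07255626e+00]), 'contact_force': array([ 1.17344637, -0.47548613, -2.93727469]), 'torque': array([0.0167592 , 0.00129544, 0.01532946]), 'opening': 0.03131856405177579}
side [[339.99291924 236.18895876]
 [337.71791297 267.21505435]]
wrist [[319.12142915 262.16766145]
 [318.6154558  223.47575834]]
top [[338.53304842 210.08808097]
 [336.75314837 218.033537  ]]
```

View pics/wrist4.png

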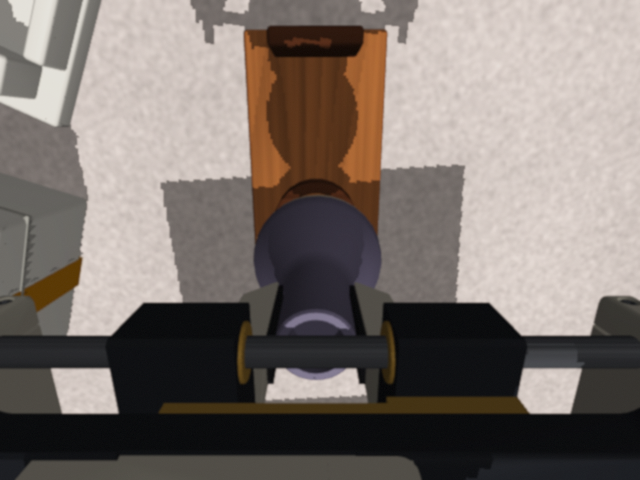

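View pics/side4.png

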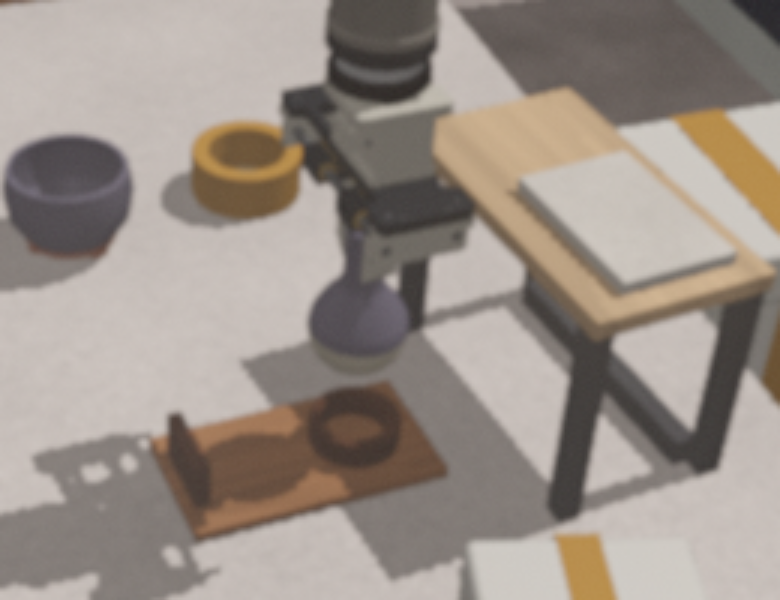

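View pics/top4.png

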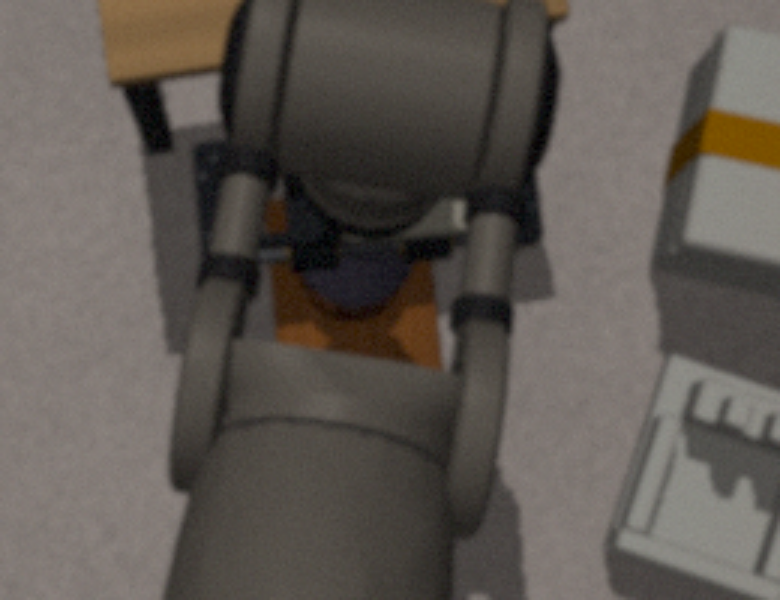

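The vase hangs upright above the ring. Next I check the belly centre against the ring from the wrist and side depth.

```bash
cat > v.py <<'E'
from h import *
from scipy.optimize import least_squares
import sys
k=sys.argv[1];g=np.array(eval(sys.argv[2]))
for n in ['wrist','side','top']:
    try:a=np.load(f'{n}{k}.npz')
    except Exception: continue
    I={'mtx':a['M'],'world_to_cam':a['T']};P=cloud(I,a['d']).reshape(-1,3)
    q=P[~np.isnan(P[:,0])];c=g.copy()
    for i in range(12):
        e=np.linalg.norm(q-c,axis=1);s=q[(abs(e-.04)<(.012 if i<4 else .004))&(q[:,2]<c[2]+.03)&(q[:,2]>c[2]-.02)]
        if len(s)<30: break
        c=least_squares(lambda c:np.linalg.norm(s-c,axis=1)-.04,c,loss='soft_l1',f_scale=.002).x
    print(n,'belly',c.round(4),len(s))
    nk=q[(q[:,2]>c[2]+.055)&(q[:,2]<c[2]+.094)&(np.hypot(q[:,0]-c[0],q[:,1]-c[1])<.024)]
    if len(nk)>20:
        def res(p):
            ax=np.array([p[0],p[1],1]);ax/=np.linalg.norm(ax);return np.linalg.norm(np.cross(nk-c,ax),axis=1)-.016
        r=least_squares(res,[0,0],loss='soft_l1',f_scale=.002);print('  neck lean dx,dy deg',np.degrees(r.x).round(1),len(nk))
    rt=q[(q[:,2]>.028)&(q[:,2]<.042)&(q[:,0]>.56)&(abs(q[:,1]+.037)<.06)&(q[:,0]<.69)]
    if len(rt)>40:
        f=least_squares(lambda p:np.hypot(rt[:,0]-p[0],rt[:,1]-p[1])-.0345,[.6245,-.0365],loss='soft_l1',f_scale=.003).x;print('  ring',f.round(4),len(rt))
E
python3 v.py 4 '[.624,-.037,.135]'
```

```text
wrist belly [ 0.6229 -0.0376  0.1315] 4962
  neck lean dx,dy deg [ 0.2 -0.3] 4762
  ring [ 0.6258 -0.0384] 850
side belly [ 0.6205 -0.0354  0.1315] 577
  neck lean dx,dy deg [ 0.8 -0.4] 115
  ring [ 0.6225 -0.0392] 349
top belly [ 0.6227 -0.0344  0.1308] 304
  ring [ 0.6245 -0.0354] 117
```

Request:
jog_arm(
  plan=[
    [[-0.04,-0.04,0.15,0,0,0,0],[0,0,0.25,0,0,0,0],[0,0,0.25,0,0,0,0],[0,0,0.2,0,0,0,0],[0,0,0.15,0,0,0,0],[0,0,0.1,0,0,0,0],[0,0,0.06,0,0,0,0],[0,0,0,0,0,0,0],[0,0,0,0,0,0,0]],
  ],
)

```text
time: 9.7
tool_pos: [0.6267, -0.0383, 0.1322]
tool_rot: [-3.142, 0.001, -3.072]
contact_force: [-0.3, -0.5, -2.4]
opening: 0.0311
```

Request:
jog_arm(
  plan=[
    [[0,0,0.03,0,0,0,0],[0,0,0.03,0,0,0,0],[0,0,0,0,0,0,0]],
  ],
)

```text
time: 10.07
tool_pos: [0.6264, -0.0382, 0.1287]
tool_rot: [3.141, 0.0, -3.071]
contact_force: [1.4, 0.9, -2.9]
opening: 0.0313
```

```bash
cat > s.py <<'E'
from h import *
import sys
k=sys.argv[1]; s=status.observe();print(s['time'],s['tool_pos'],s['tool_rot'],s['contact_force'],s['opening'])
for n in sys.argv[2:]:
    I=camera_info(n)
    im,d=read_camera(n);cv2.imwrite(f'pics/{n}{k}.png',im[:,:,::-1] if n=='wrist' else cv2.resize(im[130:330,220:480,::-1],None,fx=3,fy=3));np.savez(f'{n}{k}.npz',im=im,d=d,M=I['mtx'],T=I['world_to_cam'])
E
python3 s.py 5 side wrist; python3 v.py 5 '[.625,-.038,.071]'
```

```text
10.075 [ 0.62641966 -0.03819132  0.12865689] [ 3.14133947e+00  2.64800525e-04 -3.07145979e+00] [ 1.43879426  0.85593568 -2.93168724] 0.03125849827837205
wrist belly [ 0.6251 -0.0387  0.0703] 4931
  neck lean dx,dy deg [ 0.2 -0.3] 4767
  ring [ 0.6227 -0.0387] 365
side belly [ 0.623  -0.0366  0.0704] 528
  neck lean dx,dy deg [ 0.7 -0.4] 105
  ring [ 0.6229 -0.0385] 198
```

View pics/side5.png

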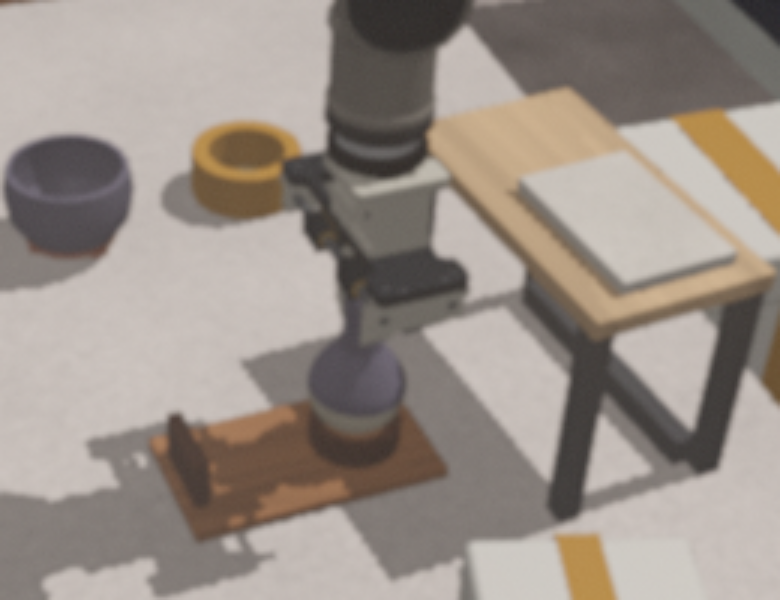

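Request:
jog_arm(
  plan=[
    [[0,0,0.02,0,0,0,0],[0,0,0.02,0,0,0,0],[0,0,0.02,0,0,0,0],[0,0,0,0,0,0,0]],
  ],
)

```text
time: 10.68
tool_pos: [0.6265, -0.0382, 0.1257]
tool_rot: [3.141, 0.0, -3.071]
contact_force: [0.4, -0.1, -2.7]
opening: 0.031
```

Request:
jog_arm(
  plan=[
    [[0,0,0.02,0,0,0,0],[0,0,0,0,0,0,0]],
  ],
)

```text
time: 10.92
tool_pos: [0.6265, -0.0382, 0.1248]
tool_rot: [3.141, 0.0, -3.071]
contact_force: [0.5, -0.6, -3.1]
opening: 0.0315
```

Request:
jog_arm(
  plan=[
    [[0,0,0.02,0,0,0,0],[0,0,0,0,0,0,0]],
  ],
)

```text
time: 11.18
tool_pos: [0.6266, -0.0382, 0.1238]
tool_rot: [3.141, 0.001, -3.071]
contact_force: [0.4, -0.5, -2.7]
opening: 0.0315
```

Request:
jog_arm(
  plan=[
    [[0,0,0.02,0,0,0,0],[0,0,0,0,0,0,0]],
  ],
)

```text
time: 11.42
tool_pos: [0.6268, -0.0382, 0.1231]
tool_rot: [3.141, 0.001, -3.071]
contact_force: [0.7, 0.6, -1.2]
opening: 0.0313
```

Request:
jog_arm(
  plan=[
    [[0,0,0.02,0,0,0,0],[0,0,0,0,0,0,0]],
  ],
)

```text
time: 11.68
tool_pos: [0.6271, -0.0382, 0.1228]
tool_rot: [-3.141, 0.002, -3.071]
contact_force: [-0.2, 1.5, 3.9]
opening: 0.0314
```

Contact at a belly height of about 0.064 m, which means it is seated (0.065 expected). Releasing.

Request:
jog_arm(
  plan=[
    [[0,0,0,0,0,0,0.45],[0,0,0,0,0,0,0.55],[0,0,0,0,0,0,0.65],[0,0,0,0,0,0,0.65],[0,0,0,0,0,0,0.65]],
  ],
)

```text
time: 12.3
tool_pos: [0.6265, -0.0382, 0.1217]
tool_rot: [3.141, 0.0, -3.071]
contact_force: [-0.0, -0.4, -0.2]
opening: 0.0596
```

```bash
python3 s.py 6 side wrist; python3 v.py 6 '[.625,-.038,.065]'
```

```text
12.3 [ 0.6264943  -0.03823632  0.12173738] [ 3.14139497e+00  4.43165198e-04 -3.07149463e+00] [-0.03555272 -0.42993235 -0.23426786] 0.059612181181082934
wrist belly [ 0.6258 -0.0385  0.0644] 5306
  neck lean dx,dy deg [ 1.1 -0.3] 3327
  ring [ 0.6226 -0.0387] 369
side belly [ 0.6237 -0.0359  0.0646] 536
  neck lean dx,dy deg [ 1.2 -0.6] 86
  ring [ 0.6227 -0.0381] 187
```

View pics/wrist6.png

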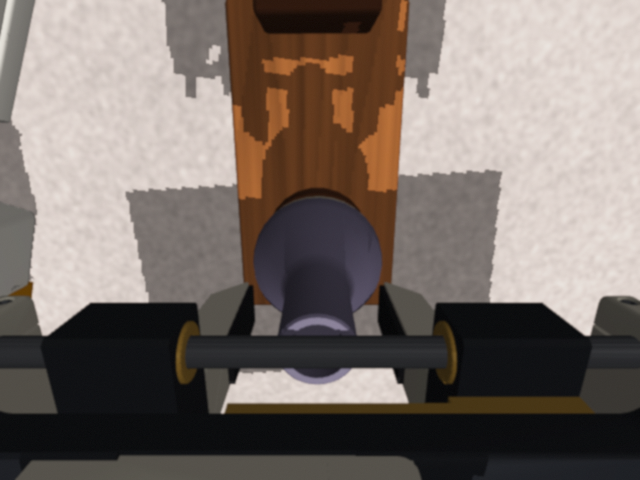

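View pics/side6.png

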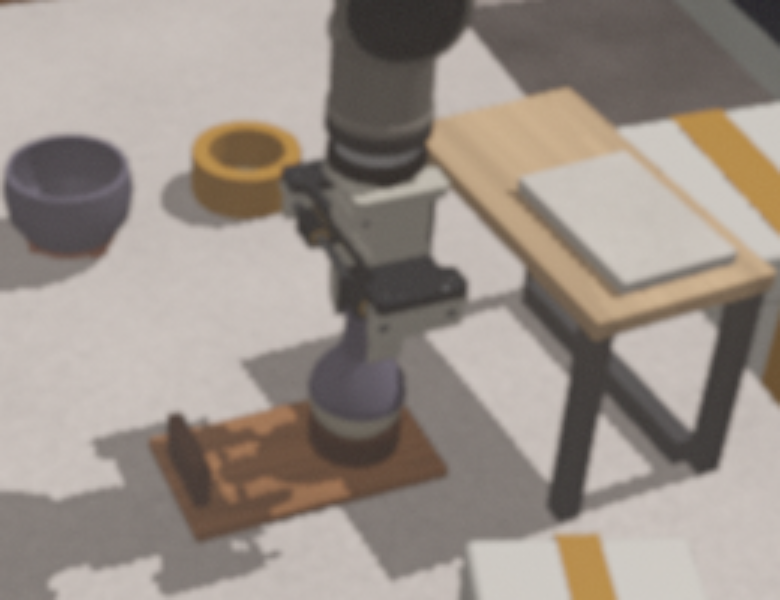

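The vase stands about 1° off vertical in the ring, released with neck clearance on both sides (wrist neck at column 318, fingers at 250 and 385). Next, straight up and back, looking at the tray grip on the way.

```bash
python3 - <<'E'
from h import *
R0=rpy([3.1416,0,-3.0713]);p0=np.array([.6263,-.0379,.1216])
p,R=plan(p0,R0,p0+[0,0,.085],R0,6,.65)
p,R=plan(p,R,np.array([.4805,-.0460,.18]),R0,6,1)
E
```

```text
[[0,0,-0.28,0,0,0,0.65],[0,0,-0.29,0,0,0,0.65],[0,0,-0.28,0,0,0,0.65],[0,0,-0.28,0,0,0,0.65],[0,0,-0.29,0,0,0,0.65],[0,0,-0.28,0,0,0,0.65]]
end [ 0.6263 -0.0379  0.2066] [-3.1416  0.     -3.0713]
[[0.49,0.01,0.09,0,0,0,1],[0.48,0,0.09,0,0,0,1],[0.49,0.01,0.09,0,0,0,1],[0.49,0.01,0.08,0,0,0,1],[0.48,0.01,0.09,0,0,0,1],[0.49,0,0.09,0,0,0,1]]
end [ 0.4805 -0.0462  0.1801] [-3.1416  0.     -3.0713]
```

Request:
jog_arm(
  plan=[
    [[0,0,-0.06,0,0,0,0.65],[0,0,-0.22,0,0,0,0.65],[0,0,-0.29,0,0,0,0.65],[0,0,-0.28,0,0,0,0.65],[0,0,-0.28,0,0,0,0.65],[0,0,-0.29,0,0,0,0.65],[0,0,-0.28,0,0,0,0.65],[0.49,0.01,0.09,0,0,0,1],[0.48,0,0.09,0,0,0,1],[0.49,0.01,0.09,0,0,0,1],[0.49,0.01,0.08,0,0,0,1],[0.48,0.01,0.09,0,0,0,1],[0.49,0,0.09,0,0,0,1],[0,0,0,0,0,0,1],[0,0,0,0,0,0,1]],
  ],
)

```text
time: 14.28
tool_pos: [0.4818, -0.0466, 0.1809]
tool_rot: [-3.141, 0.002, -3.072]
contact_force: [-0.4, 0.1, -0.2]
opening: 0.0918
```

```bash
python3 s.py 7 side wrist top; python3 v.py 7 '[.625,-.038,.065]'; python3 - <<'E'
from h import *
for n in ['wrist','top','side']:
    a=np.load(f'{n}7.npz');I={'mtx':a['M'],'world_to_cam':a['T']};q=cloud(I,a['d']).reshape(-1,3)
    g=q[(q[:,2]>.048)&(q[:,2]<.064)&(q[:,0]<.52)&(q[:,0]>.45)&(abs(q[:,1]+.046)<.05)]
    if len(g)>20:
        r=cv2.minAreaRect((g[:,:2]*1000).astype(np.float32));print(n,len(g),r,g.mean(0))
E
```

```text
14.275 [ 0.4817859  -0.0466336   0.18093645] [-3.14129064e+00  2.29580011e-03 -3.07160851e+00] [-0.35636846  0.13399423 -0.21594264] 0.09176776235014887
wrist belly [ 0.626  -0.0384  0.0646] 2205
  ring [ 0.6221 -0.0386] 174
side belly [ 0.6238 -0.036   0.0642] 526
  neck lean dx,dy deg [ 1.  -1.3] 224
  ring [ 0.6229 -0.0378] 189
top belly [ 0.6252 -0.0354  0.0631] 441
  neck lean dx,dy deg [-2.4 -2.2] 188
wrist 1556 ((480.4631652832031, -48.916748046875), (14.03744888305664, 69.94937896728516), 4.210688591003418) [ 0.47954339 -0.0488253   0.05610662]
side 150 ((477.984375, -48.76913833618164), (15.477487564086914, 73.25949096679688), 3.4280011653900146) [ 0.47763988 -0.05258653  0.0556119 ]
```

View pics/wrist7.png

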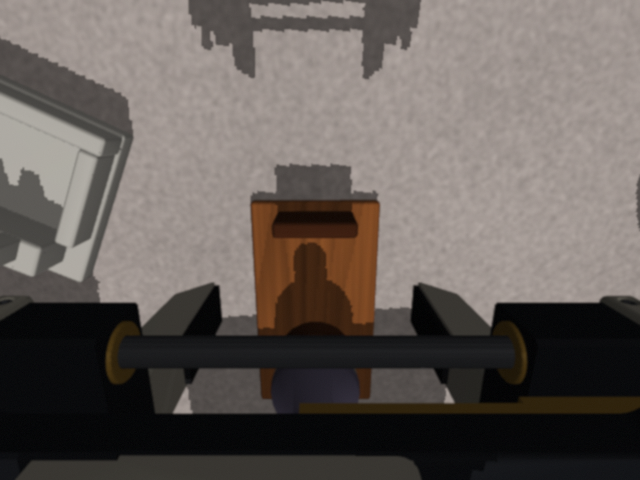

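View pics/side7.png

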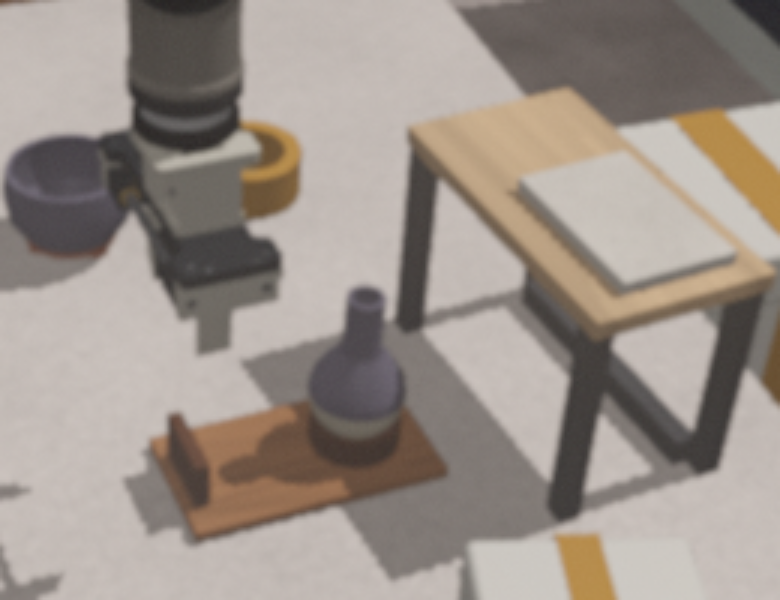

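The vase stands upright in the ring. The grip plate is at (0.4805, −0.0489), yaw 4.2°, and measures 14×70 mm as it should. Descending over it with the jaws across its 70 mm width.

Request:
jog_arm(
  plan=[
    [[0,-0.05,0.3,0,0,0,1],[0,0,0.5,0,0,0,1],[0,0,0.5,0,0,0,1],[0,0,0.5,0,0,0,1],[0,0,0.5,0,0,0,1],[0,0,0.3,0,0,0,1],[0,0,0.2,0,0,0,1],[0,0,0.16,0,0,0,1],[0,0,0.1,0,0,0,1],[0,0,0.06,0,0,0,1],[0,0,0,0,0,0,1],[0,0,0,0,0,0,1]],
  ],
)

```text
time: 15.92
tool_pos: [0.4812, -0.049, 0.0245]
tool_rot: [-3.142, 0.001, -3.071]
contact_force: [-0.8, -0.1, 0.3]
opening: 0.092
```

```bash
python3 s.py 8 side wrist
```

```text
15.925 [ 0.48118602 -0.04897046  0.02453787] [-3.14155722e+00  1.18491320e-03 -3.07145216e+00] [-0.75152544 -0.06781978  0.26549834] 0.09200861430285204
```

View pics/wrist8.png

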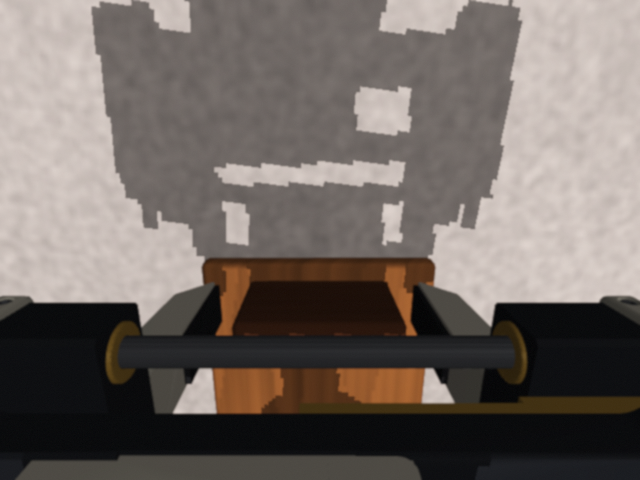

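View pics/side8.png

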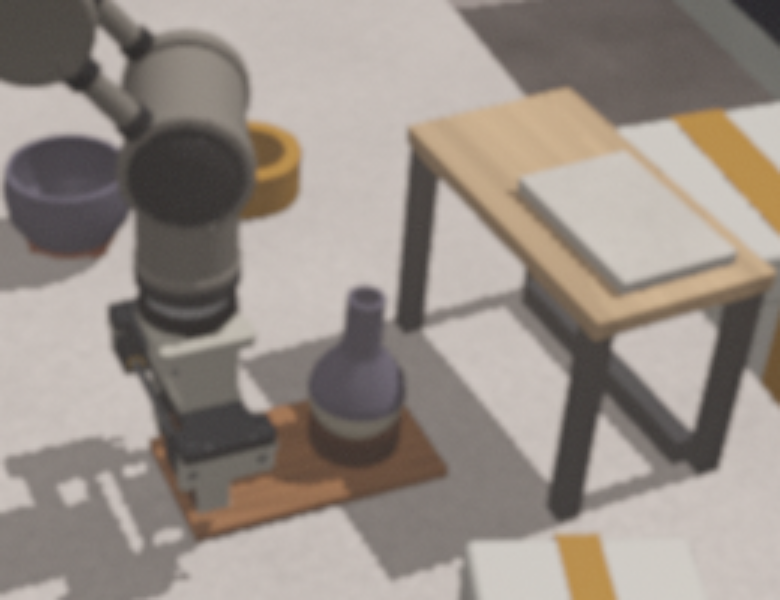

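The plate (columns 235–405) is centred between the fingers (220–415). Closing on it.

Request:
jog_arm(
  plan=[
    [[0,0,0,0,0,0,0.7],[0,0,0,0,0,0,0.6],[0,0,0,0,0,0,0.6],[0,0,0,0,0,0,0.6],[0,0,0,0,0,0,0.6]],
  ],
  squeeze=20,
)

```text
time: 16.65
tool_pos: [0.4809, -0.0488, 0.0243]
tool_rot: [3.141, 0.0, -3.071]
contact_force: [-0.2, 2.3, 2.0]
opening: 0.0696
```

```bash
python3 - <<'E'
from h import *
s=status.observe();print(s['tool_pos'],s['opening'],s['contact_force'])
ys=np.radians(7.4);O=np.array([.7295,-.026]);ex=np.array([np.cos(ys),np.sin(ys)]);ey=np.array([-ex[1],ex[0]])
g=np.array([.4805,-.0487]);yt=np.radians(4.1);T=g+.095*np.array([np.cos(yt),np.sin(yt)])
print('tray in shelf',(T-O)@ex,(T-O)@ey)
gh=O+(.015-.095)*ex+0*ey;print('grip home',gh, 'move',gh-g)
p0=np.array([.4805,-.0487,.0242]);R0=rpy([np.pi,0,-3.0713])
Rh=rpy([np.pi,0,-np.pi+ys])
# stage 1: to 50 mm short of home
t=O+(-.035-.095)*ex
p,R=plan(p0,R0,np.r_[t,.0242],Rh,16,.6)
E
```

```text
[ 0.48089474 -0.0487825   0.02427905] 0.06963222076691636 [-0.21944085  2.29846512  1.95347367]
tray in shelf -0.15500730689736755 0.004090585600558097
grip home [ 0.65016631 -0.03630365] move [0.16966631 0.01239635]
[[-0.15,0,0,0,0,-0.02,0.6],[-0.15,-0.01,0,0,0,-0.03,0.6],[-0.15,0,0,0,0,-0.02,0.6],[-0.15,-0.01,0,0,0,-0.03,0.6],[-0.15,0,0,0,0,-0.02,0.6],[-0.15,-0.01,0,0,0,-0.03,0.6],[-0.15,0,0,0,0,-0.02,0.6],[-0.15,-0.01,0,0,0,-0.03,0.6],[-0.15,-0.01,0,0,0,-0.02,0.6],[-0.15,-0.01,0,0,0,-0.03,0.6],[-0.15,0,0,0,0,-0.02,0.6],[-0.15,-0.01,0,0,0,-0.02,0.6],[-0.15,-0.01,0,0,0,-0.03,0.6],[-0.15,-0.01,0,0,0,-0.02,0.6],[-0.15,-0.01,0,0,0,-0.03,0.6],[-0.15,-0.02,0,0,0,-0.02,0.6]]
end [ 0.6005 -0.0429  0.0242] [ 3.1416  0.     -3.0128]
```

Gripped (opening 69.6 mm). First slide leg, gently, then a check.

Request:
jog_arm(
  plan=[
    [[-0.02,0,0,0,0,0,0.6],[-0.04,0,0,0,0,0,0.6],[-0.07,0,0,0,0,-0.01,0.6],[-0.1,0,0,0,0,-0.02,0.6],[-0.12,0,0,0,0,-0.03,0.6],[-0.12,-0.01,0,0,0,-0.03,0.6],[-0.12,0,0,0,0,-0.03,0.6],[-0.12,-0.01,0,0,0,-0.03,0.6],[-0.12,0,0,0,0,-0.03,0.6],[-0.1,-0.01,0,0,0,-0.02,0.6],[-0.07,0,0,0,0,0,0.6],[-0.04,0,0,0,0,0,0.6],[-0.02,0,0,0,0,0,0.6],[0,0,0,0,0,0,0.6]],
  ],
)

```text
time: 18.4
tool_pos: [0.5317, -0.046, 0.0242]
tool_rot: [3.141, -0.004, -3.041]
contact_force: [-8.4, -1.2, 8.0]
opening: 0.0699
```

```bash
python3 s.py 9 side wrist; python3 v.py 9 '[.678,-.034,.065]'
```

```text
18.4 [ 0.53168742 -0.04597994  0.02422632] [ 3.14067998 -0.00419876 -3.04131744] [-8.44724947 -1.16977937  8.02328458] 0.06989103520350175
wrist belly [ 0.678 -0.034  0.065] 0
side belly [ 0.6744 -0.0293  0.0644] 533
  neck lean dx,dy deg [ 0.9 -1.1] 226
  ring [ 0.6371 -0.078 ] 159
```

View pics/side9.png

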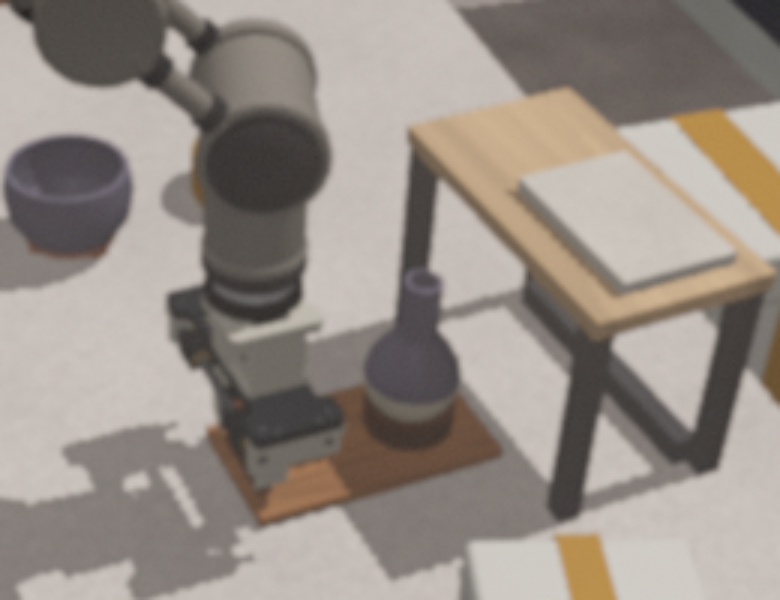

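The tray slid 51 mm and the vase moved with it, still upright. Next leg is 80 mm.

Request:
jog_arm(
  plan=[
    [[-0.03,0,0,0,0,0,0.6],[-0.06,0,0,0,0,-0.01,0.6],[-0.1,0,0,0,0,-0.01,0.6],[-0.12,-0.01,0,0,0,-0.02,0.6],[-0.12,0,0,0,0,-0.02,0.6],[-0.12,-0.01,0,0,0,-0.02,0.6],[-0.12,0,0,0,0,-0.02,0.6],[-0.12,-0.01,0,0,0,-0.02,0.6],[-0.12,0,0,0,0,-0.02,0.6],[-0.12,-0.01,0,0,0,-0.02,0.6],[-0.12,0,0,0,0,-0.02,0.6],[-0.12,-0.01,0,0,0,-0.01,0.6],[-0.12,0,0,0,0,0,0.6],[-0.1,0,0,0,0,0,0.6],[-0.06,0,0,0,0,0,0.6],[-0.03,0,0,0,0,0,0.6],[0,0,0,0,0,0,0.6]],
  ],
)

```text
time: 20.62
tool_pos: [0.6109, -0.0395, 0.0242]
tool_rot: [3.141, -0.003, -3.013]
contact_force: [-7.0, -0.7, 6.9]
opening: 0.0699
```

```bash
python3 s.py 10 side top; python3 v.py 10 '[.752,-.025,.065]'; python3 - <<'E'
from h import *
a=np.load('side10.npz');I={'mtx':a['M'],'world_to_cam':a['T']};cv2.imwrite('pics/s10.png',cv2.resize(a['im'][150:330,300:480,::-1],None,fx=3.3,fy=3.3))
E
```

```text
20.625 [ 0.61092352 -0.03948983  0.0242469 ] [ 3.14085335 -0.00344262 -3.01316672] [-7.00876699 -0.70917102  6.88513261] 0.06989572834720856
side belly [ 0.7527 -0.0191  0.0647] 515
  neck lean dx,dy deg [ 1.8 -0.6] 198
  ring [ 0.6299 -0.0363] 90
top belly [ 0.7545 -0.0179  0.0631] 192
  neck lean dx,dy deg [ 1.4 -0.3] 82
```

View pics/s10.png

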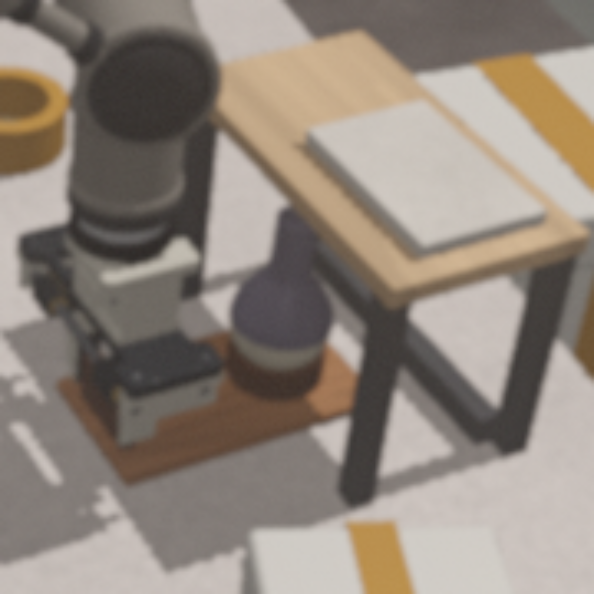

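View pics/top10.png

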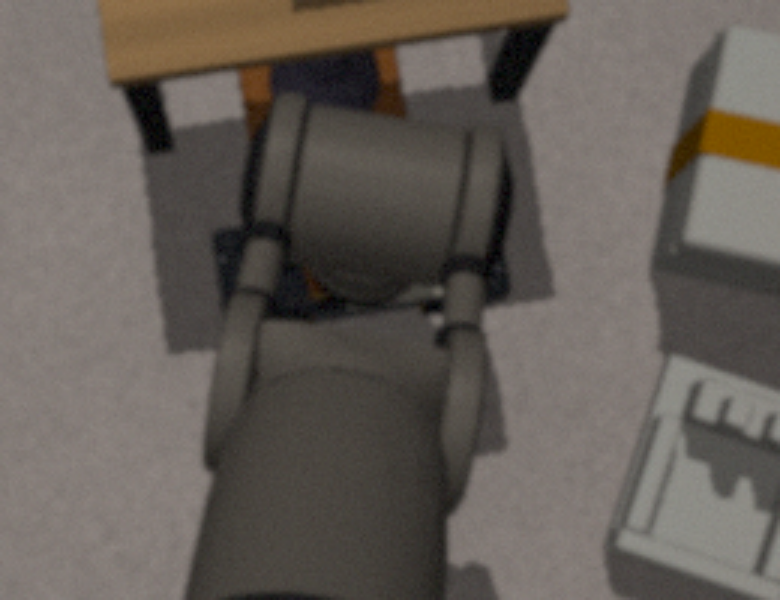

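The vase mouth is clearly below the shelf, midway between the legs. Now the last 40 mm, creeping to the stop.

Request:
jog_arm(
  plan=[
    [[-0.03,0,0,0,0,0,0.6],[-0.06,0,0,0,0,0,0.6],[-0.1,0,0,0,0,0,0.6],[-0.1,0,0,0,0,0,0.6],[-0.1,0,0,0,0,0,0.6],[-0.1,0,0,0,0,0,0.6],[-0.08,0,0,0,0,0,0.6],[-0.05,0,0,0,0,0,0.6],[-0.03,0,0,0,0,0,0.6],[0,0,0,0,0,0,0.6]],
  ],
)

```text
time: 21.98
tool_pos: [0.6433, -0.0353, 0.0243]
tool_rot: [3.141, -0.003, -3.013]
contact_force: [-6.9, -1.4, 6.3]
opening: 0.07
```

Request:
jog_arm(
  plan=[
    [[-0.02,0,0,0,0,0,0.6],[-0.02,0,0,0,0,0,0.6],[-0.02,0,0,0,0,0,0.6],[0,0,0,0,0,0,0.6]],
  ],
)

```text
time: 22.48
tool_pos: [0.6462, -0.035, 0.0243]
tool_rot: [3.141, -0.003, -3.013]
contact_force: [-7.8, -0.8, 6.1]
opening: 0.0699
```

Request:
jog_arm(
  plan=[
    [[-0.02,0,0,0,0,0,0.6],[-0.02,0,0,0,0,0,0.6],[0,0,0,0,0,0,0.6]],
  ],
)

```text
time: 22.85
tool_pos: [0.6482, -0.0348, 0.0243]
tool_rot: [3.141, -0.003, -3.013]
contact_force: [-6.7, -0.3, 5.7]
opening: 0.0698
```

Request:
jog_arm(
  plan=[
    [[-0.02,0,0,0,0,0,0.6],[-0.02,0,0,0,0,0,0.6],[0,0,0,0,0,0,0.6]],
  ],
)

```text
time: 23.22
tool_pos: [0.6501, -0.0345, 0.0243]
tool_rot: [3.141, -0.003, -3.013]
contact_force: [-8.3, -0.3, 5.7]
opening: 0.0702
```

Request:
jog_arm(
  plan=[
    [[-0.02,0,0,0,0,0,0.6],[-0.02,0,0,0,0,0,0.6],[0,0,0,0,0,0,0.6]],
  ],
)

```text
time: 23.6
tool_pos: [0.6521, -0.0342, 0.0243]
tool_rot: [3.141, -0.003, -3.013]
contact_force: [-7.1, -0.6, 6.6]
opening: 0.0701
```

Past the nominal home position by 1.5 mm and no stop contact yet; creeping on.

Request:
jog_arm(
  plan=[
    [[-0.02,0,0,0,0,0,0.6],[-0.02,0,0,0,0,0,0.6],[0,0,0,0,0,0,0.6]],
  ],
)

```text
time: 23.98
tool_pos: [0.6541, -0.034, 0.0243]
tool_rot: [3.141, -0.003, -3.013]
contact_force: [-7.5, -0.9, 6.7]
opening: 0.0697
```

Request:
jog_arm(
  plan=[
    [[-0.02,0,0,0,0,0,0.6],[0,0,0,0,0,0,0.6]],
  ],
)

```text
time: 24.22
tool_pos: [0.6544, -0.0339, 0.0243]
tool_rot: [3.141, -0.005, -3.013]
contact_force: [-10.4, -1.5, 8.0]
opening: 0.07
```

Request:
jog_arm(
  plan=[
    [[-0.02,0,0,0,0,0,0.6],[0,0,0,0,0,0,0.6]],
  ],
)

```text
time: 24.48
tool_pos: [0.6544, -0.034, 0.0242]
tool_rot: [3.141, -0.007, -3.013]
contact_force: [-13.8, -1.4, 9.5]
opening: 0.0698
```

Contact with the stop: the tool stalls at x=0.6544 and the force is rising. Checking with the cameras before letting go.

```bash
python3 s.py 11 side; python3 v.py 11 '[.796,-.014,.065]'; python3 - <<'E'
from h import *
a=np.load('side11.npz');cv2.imwrite('pics/s11.png',cv2.resize(a['im'][150:330,300:480,::-1],None,fx=3.3,fy=3.3))
E
```

```text
24.475 [ 0.6543777  -0.03395157  0.02423731] [ 3.14069246 -0.00730955 -3.01297533] [-13.83884848  -1.38305924   9.4940456 ] 0.06982400409107047
side belly [ 0.7965 -0.0133  0.0645] 434
  ring [ 0.6196 -0.0392] 96
```

View pics/s11.png

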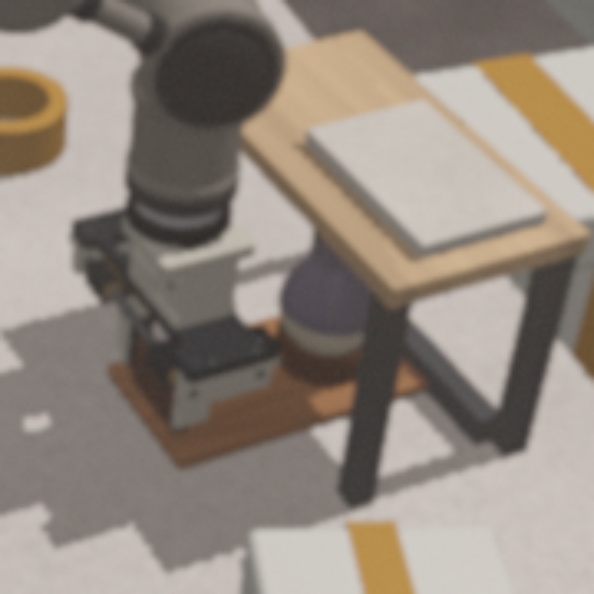

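Request:
jog_arm(
  plan=[
    [[0.02,0,0,0,0,0,0.6],[0,0,0,0,0,0,0.8],[0,0,0,0,0,0,0.9],[0,0,0,0,0,0,1],[0,0,0,0,0,0,1],[0,0,0,0,0,0,1]],
  ],
)

```text
time: 25.28
tool_pos: [0.6569, -0.0336, 0.0243]
tool_rot: [3.141, 0.001, -3.013]
contact_force: [0.3, 0.2, -0.1]
opening: 0.0917
```

Request:
jog_arm(
  plan=[
    [[0,0,-0.1,0,0,0,1],[0,0,-0.2,0,0,0,1],[0,0,-0.3,0,0,0,1],[0,0,-0.3,0,0,0,1],[0,0,-0.3,0,0,0,1],[0.3,0,-0.3,0,0,0,1],[0.6,0,-0.4,0,0,0,1],[0.8,0,-0.4,0,0,0,1],[0.8,0,-0.4,0,0,0,1],[0.8,0,-0.4,0,0,0,1],[0.4,0,-0.2,0,0,0,1],[0,0,0,0,0,0,1],[0,0,0,0,0,0,1]],
  ],
)

```text
time: 26.9
tool_pos: [0.4739, -0.0574, 0.1894]
tool_rot: [-3.141, 0.002, -3.013]
contact_force: [0.1, 0.1, -0.1]
opening: 0.0918
```

```bash
python3 s.py 12 side top; python3 v.py 12 '[.797,-.013,.065]'; python3 - <<'E'
from h import *
for n in ['top','side']:
    a=np.load(n+'12.npz');I={'mtx':a['M'],'world_to_cam':a['T']};q=cloud(I,a['d']).reshape(-1,3)
    g=q[(q[:,2]>.048)&(q[:,2]<.064)&(q[:,0]<.69)&(q[:,0]>.62)&(abs(q[:,1]+.035)<.05)]
    print(n,len(g),g.mean(0),cv2.minAreaRect((g[:,:2]*1000).astype(np.float32)))
    im=a['im'];cv2.imwrite(f'pics/{n}12b.png',im[:,:,::-1])
    hsv=cv2.cvtColor(im,cv2.COLOR_RGB2HSV)
a=np.load('side12.npz');cv2.imwrite('pics/s12.png',cv2.convertScaleAbs(cv2.resize(a['im'][150:330,300:480,::-1],None,fx=3.3,fy=3.3),alpha=1.3))
E
```

```text
26.9 [ 0.47394948 -0.05737531  0.18944975] [-3.14146044e+00  1.57483162e-03 -3.01308584e+00] [ 0.11425929  0.09296568 -0.12238709] 0.09178061758737491
side belly [ 0.7962 -0.0135  0.0641] 435
  ring [ 0.6191 -0.0465] 79
top belly [ 0.7983 -0.012   0.0648] 129
top 226 [ 0.653279   -0.03154093  0.05518512] ((653.619873046875, -32.05992889404297), (15.472392082214355, 69.5400390625), 6.648738861083984)
side 150 [ 0.65067685 -0.0377816   0.05500052] ((651.4483642578125, -34.54093551635742), (16.11313819885254, 75.3750991821289), 7.907814025878906)
```

View pics/s12.png

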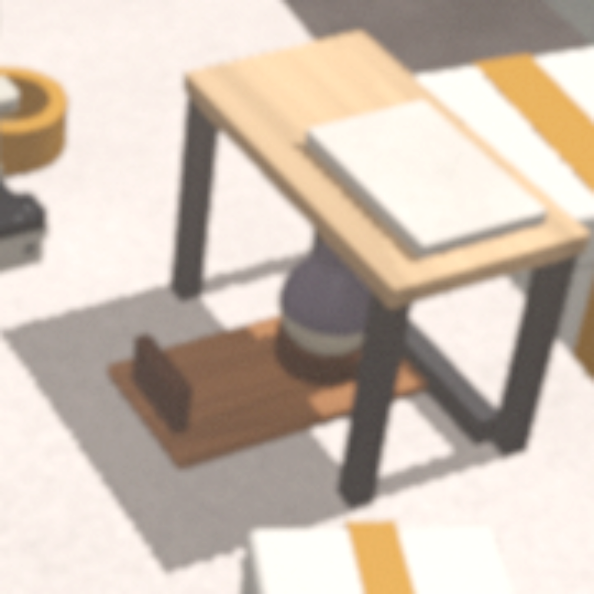

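View pics/top12b.png

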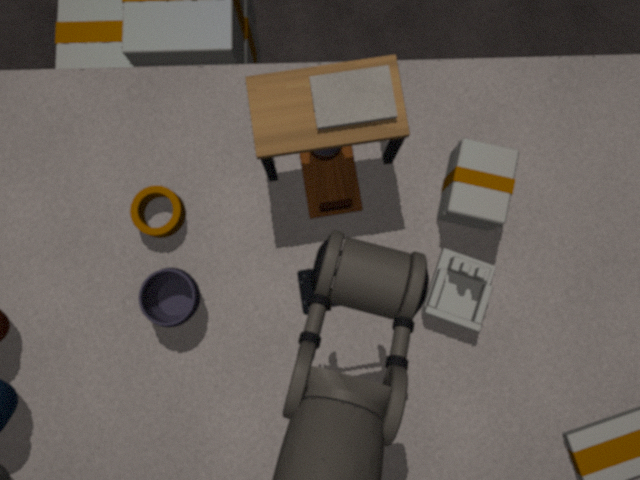

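```bash
python3 - <<'E'
from h import *
a=np.load('side12.npz');I={'mtx':a['M'],'world_to_cam':a['T']};P=cloud(I,a['d']);q=P.reshape(-1,3)
c=np.array([.7962,-.0135,.0643])
for h in (.045,.05,.055,.06,.065): print(h,proj(I,[c+[0,0,h]]).round(1))
n=q[(q[:,2]>c[2]+.045)&(q[:,2]<c[2]+.075)&(np.hypot(q[:,0]-c[0],q[:,1]-c[1])<.035)]
print(len(n),n.mean(0) if len(n) else '')
im=a['im']
for v in range(218,232): 
    r=im[v,380:420].max(-1); print(v,[int(x) for x in r])
E
```

```text
0.045 [[401.4 227.2]]
0.05 [[401.6 225.6]]
0.055 [[401.9 224. ]]
0.06 [[402.1 222.4]]
0.065 [[402.4 220.7]]
56 [ 0.78616777 -0.02228351  0.11717162]
218 [194, 193, 194, 194, 193, 193, 193, 193, 194, 195, 196, 196, 192, 180, 154, 125, 112, 112, 117, 133, 152, 171, 181, 184, 187, 185, 186, 186, 185, 185, 184, 181, 169, 152, 136, 130, 125, 123, 120, 122]
219 [194, 194, 194, 194, 193, 193, 193, 193, 194, 195, 197, 196, 196, 189, 164, 129, 108, 108, 111, 118, 132, 153, 172, 181, 185, 185, 185, 186, 187, 184, 185, 183, 179, 170, 159, 144, 133, 126, 123, 121]
220 [193, 192, 194, 196, 195, 194, 194, 194, 194, 195, 195, 196, 197, 190, 165, 123, 99, 107, 112, 112, 117, 133, 153, 172, 181, 184, 184, 185, 185, 186, 185, 184, 182, 179, 174, 160, 140, 130, 126, 124]
221 [194, 193, 194, 195, 195, 194, 195, 194, 193, 193, 194, 195, 196, 189, 163, 116, 88, 100, 110, 111, 111, 117, 132, 153, 172, 182, 184, 184, 184, 186, 185, 184, 184, 183, 180, 171, 158, 143, 134, 128]
222 [195, 193, 194, 193, 193, 195, 194, 195, 195, 193, 195, 196, 194, 187, 159, 110, 80, 90, 103, 111, 112, 114, 116, 133, 154, 173, 
[... 1127 characters left out ...]
4, 106, 95, 86, 84, 81, 82, 81, 78, 79, 80, 85, 95, 104, 107, 111, 112, 119, 137, 159, 175, 182, 184, 182, 183, 184, 184, 186, 189]
229 [155, 143, 139, 139, 138, 133, 127, 128, 126, 120, 112, 101, 92, 89, 84, 84, 82, 81, 78, 81, 79, 77, 80, 87, 95, 103, 109, 110, 110, 120, 137, 159, 175, 182, 183, 182, 183, 183, 184, 186]
230 [133, 128, 129, 127, 128, 124, 126, 125, 119, 110, 100, 89, 85, 85, 85, 86, 86, 83, 83, 80, 81, 78, 77, 80, 85, 94, 102, 110, 112, 111, 119, 137, 159, 175, 182, 183, 183, 183, 184, 187]
231 [127, 127, 129, 127, 128, 129, 130, 123, 110, 96, 88, 86, 83, 86, 87, 87, 86, 84, 83, 84, 83, 82, 82, 79, 81, 88, 95, 104, 107, 111, 112, 119, 138, 159, 174, 182, 182, 181, 183, 185]
```

The neck's visible left edge (side pixel 394.8, expected 395.6 if upright) means a lean of about 2° at most. The vase hasn't shifted relative to the tray and the robot is clear, so I'm handing in.

```bash
python3 -c "
from cell import ticket,status
print(ticket.hand_in());print(status.observe()['time'])"
```

```text
the job is handed in; nothing more can be done
None
the job is handed in; nothing more can be done
```

I lifted the vase out of the cradle by its neck, turned it upright and lowered it into the ring until it touched. I let go with the tray about 155 mm in front of the shelf edge. I then gripped the tray's upright grip and slid the tray in slowly until it stalled on the stop bar at about 14 N, let go and backed the arm away. The clock read 26.9 s before the final pictures, and no verdict was reported.

Last checks:
- **Vase:** the ball centre was at 0.064–0.065 m, against 0.065 m when seated. It stayed in the same place relative to the grip. Under the shelf I could only see one edge of the neck. That edge puts the sideways lean at about 2° or less. Lean towards or away from the camera was last measured at about 2° before the final slide.
- **Tray:** its yaw was about 7° (6.6° and 7.9° from the two cameras), against 7.4° for the shelf. Its measured position was about 4 mm deeper than the nominal home, which I put down to camera calibration, since the tray had clearly stalled on the stop.
- **Robot and bystanders:** the contact force was near zero with the gripper open and clear of everything. The planter, foam box and tape roll looked unmoved in the last top picture; I did not measure them.

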